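# Empty the reject tray through the box's spring flap and stack it

## Robot

A 6-joint arm with a two-finger parallel gripper is mounted at the origin on a cart in front of the work surface, level with it; the furniture and walls round the work are solid. World frame = base frame: x ahead of the robot, y to its left, z up, the work surface at z = 0. Lengths are in m, angles in rad, forces in N, time in s.
With the tool pointing down it reaches from about 0.325 to 0.775 m from the base axis. Payload 5.5 kg.
Tool frame: the origin (TCP) lies between the finger pads; the fingertips stand 17 mm ahead of it and the grasp point (between the pads) lies 2 mm behind it (arm.tcp_to_tips is the distance from the TCP to the fingertips, in m); z points along the fingers, y is the line along which they close (so a half turn about z gives the same grasp; the last joint's range is limited). The gripper opens to 88 mm and grips with 3 to 60 N. Pads are 20 mm wide; open, the fingers measure 115 mm over their backs; the gripper's body (75 mm by 178 mm) begins 61 mm behind the grasp point.
Start: joints at [1.117, 0.091, 1.231, -0, 1.82, -0.057], TCP at [0.232, 0.553, 0.24] pointing down, gripper open.
Joint ranges: [-2.87, 2.87], [-0.86, 2.18], [0.17, 2.46], [-1.51, 4.65], [0.06, 2.69], [-2.65, 2.65]. Speed limits (rad/s): [2.57, 2.57, 3.01, 3.14, 3.14, 3.14].

## Interface

Orientations are given as a rotation vector (axis times angle).
In Python, from cell import telemetry, imaging, arm gives the robot as it stands.
- The arm moves only by the tool arm_command, never from a script. Its argument "steps" is text: rows parted by semicolons, each of 7 numbers parted by spaces: the shift along the tool's x, y, z each as a share of 0.25 m, from -1 to 1, then the turn, a rotation vector about the tool's x, y, z each as a share of 90 degrees, from -1 to 1, then the opening, from 0 (shut) to 1 (fully open). In form: dx dy dz rx ry rz gripper; .... A call has 1 to 12 rows; each row is the pose to reach, as a shift and turn from the pose commanded when the call began, along the tool's axes at that moment; what a row does not reach only later rows make up. A row lasts 1/10 s, in which the tool goes at most 50 mm and 8.59 degrees, less where a joint would pass 70% of its speed; a pose out of reach is approached as far as the arm can. A call with a number of a shift or a turn outside -1 to 1 is refused whole. A call with a gripper value outside its range is refused whole. The fingers move at their own pace and stop on an object; "force" is the grip in N (left out, the last holds). Time passes only in rows, so rows that repeat a pose let the fingers close. It gives the time, the measured TCP pose, the force, the opening and the grip force at its end, in the units of the state.
- telemetry.get_obs(): the state, without advancing time (a new reading comes with each control period).
- imaging.grab_frame(name): name is "scene" or "top"; returns (picture, depth): 384x512x3 uint8, red, green, blue; 384x512 float32, m along the optical axis (not along the pixel's ray), 0 where there is no reading.
- imaging.camera_params(name): a dict with "fovy" (degrees; the focal length in pixels is half the picture's height over the tangent of half this angle, whatever the lens; pixels are square), "cx", "cy" (the principal point, pixels), "camera_from_world" (4x4, takes a point from world to camera coordinates). Camera axes: x right, y down, z forward; pixel columns grow to the right and rows downward; lengths in m; the calibration is good to about 2 mm. A picture is of the moment at which its call begins. camera_params takes no time and is no camera call.
- arm.finish_job(): hands the job in; it is judged then, once.
The state is a dict: "t": time; "joint_pos": joint angles; "qd": joint speeds; "tau": joint torques, N m; "ee_pos": TCP position; "eef_rot": TCP orientation; "wrist_force": force on the tool from outside, world axes, zero at the start; "wrist_torque": the same for the moment, N m; "grip_width": finger opening in m; "finger_force": force on a finger pad.
Only numpy, scipy, OpenCV 4.12 (cv2) and the standard library are available. Lean on these libraries where they do the work, as an engineer would, in place of code of your own. Each camera call takes 0.05 s, during which the arm holds its last target. There are 200 camera calls.

## Task

The rejected metal spacers have to go into the locked reject box. Lift the loose cover off the tip tray and lay it on the bench, put every spacer that lies on the bench into the tray with the one already there, then take the tray by its handle, push the box's spring flap down with the tray's spout and hold it open with the spout while you tip the tray, until every spacer has gone in. Then stack the empty tray on the other, identical tray, its four corner posts fully down in the sockets, put the cover back on it, and leave the other things on the bench alone.

Things in the scene. Friction and masses are not known exactly. Their poses are not given: they have to be found in the camera images.
- tray: loose tip tray, 0.28 kg: bare sheet-metal pan between four dark corner posts, whose centres are 90 mm apart in x, 122 mm in y. Origin: bench level, middle of the four feet; x towards the open spout, z up. Each post is 20 mm square from z = 16 to 62 mm; below 16 mm it ends in a foot pin 10 mm thick, 16 mm long, with a tapered tip
- tray_floor (a point): centre of the pan's floor (polished, friction about 0.3), x = 17, z = 19 mm of the tray. Inside, the pan runs from x = -39 to +73 mm and y = -43 to +43 mm; side and rear walls 2.5 mm thick, up to z = 59 mm. No front wall: the spout begins there
- tray_spout (a point): middle of the spout's lip, upper side, at x = 139, z = 31 mm of the tray. The spout is 91 mm wide with low side walls and rises by 10 degrees from the pan's floor at x = 73 mm to the lip; sheet 3 mm thick
- tray_handle (a point): point to grip on the tray's handle, a black upright plate behind its rear wall, 8 mm thick in the tray's y, x = -77 to -42 and z = 18 to 60 mm of the tray; this point at x = -61, z = 45 mm. Pinch it across its thickness; the tool may lean either way in the tray's x-z plane (taken with the fingers pointing 30 degrees forward, the tool leans less at the tip). Free to y = +-50 mm on either side
- cover: loose cover, on the tray at the start: sheet 108 x 90 mm with 8 mm locating ribs below and a black strap handle on top, 0.12 kg. Origin: centre, at the lower edge of the ribs (z = 0 when it lies on the bench); x along its length and handle; sheet top at 10.5 mm. On the tray it rests on the two side walls, the ribs hanging inside them with 4 mm of play each side
- cover_grip (a point): middle of the cover's strap handle (46 mm long in the cover's x, 10 mm thick in y, top 40.5 mm above the cover's origin); this point 35 mm above the origin
- cover_seat (a point): where the cover's origin is when it lies properly on the tray: x = 12, z = 51 mm of the tray
- stack: the other, identical tray, empty and fixed to the bench: the bottom of the stack. Same shape and axes as tray. The top of each corner post is an open socket 15 mm square and 22 mm deep for a 10 mm foot pin
- stack_seat (a point): where the origin of tray is when it is fully stacked (posts standing on posts, pins 16 mm in the sockets): 46 mm above the origin of stack
- reject_box: locked reject box: grey sheet steel, 180 x 180 mm, 130 mm high, fixed to the bench. Origin: centre of its underside; front with a window towards -x. In its top is an inlet from x = -79 to +39 mm, 122 mm wide in y, closed by a steel flap
- flap_hinge (a point): middle of the flap's hinge line, x = -79, z = 128.5 mm of the box; the hinge runs along the box's y at the near (-x) edge of the inlet, so the flap's far end swings down into the box. Flap 112 mm long from the hinge, 118 mm wide. Tipping works with the spout pointing along the box's +x, lip on the flap about 75 mm from the hinge, tray tipped 50 to 60 degrees
- flap (a joint): the flap's angle in rad: 0 shut (level), up to 1.1 open (far end down). A spring shuts it: about 0.13 N m when shut, 0.26 N m at 0.75 rad, so some 3.5 N of push 75 mm from the hinge; the weight of spacers does not open it
- spacer_1: turned metal spacer, plain cylinder of 32 mm diameter and 28 mm height with a small hole, about 55 g; origin: centre of its base, z along its axis. Lies on the bench at the start, upright; may be absent
- spacer_2: turned metal spacer, plain cylinder of 32 mm diameter and 28 mm height with a small hole, about 55 g; origin: centre of its base, z along its axis. Lies on the bench at the start, upright; may be absent
- spacer_3: turned metal spacer, plain cylinder of 32 mm diameter and 28 mm height with a small hole, about 55 g; origin: centre of its base, z along its axis. Lies on the bench at the start, upright; may be absent
- spacer_4: turned metal spacer, plain cylinder of 32 mm diameter and 28 mm height with a small hole, about 55 g; origin: centre of its base, z along its axis. Lies on the bench at the start, upright; may be absent
- spacer_5: turned metal spacer, plain cylinder of 32 mm diameter and 28 mm height with a small hole, about 55 g; origin: centre of its base, z along its axis. Lies on the bench at the start, upright; may be absent
- spacer_6: turned metal spacer, plain cylinder of 32 mm diameter and 28 mm height with a small hole, about 55 g; origin: centre of its base, z along its axis. In the tray under the cover at the start
- red_glue_bottle: a red glue bottle, 47 mm wide and 128 mm high, loose; to be left alone. Origin: centre of its base
- dropper_bottle: a white dropper bottle, 34 mm wide and 100 mm high, loose; to be left alone. Origin: centre of its base

How it is judged:
On the way, in this order (a step that is already met when the one before it is completed fails the run):
1. the cover is off the tray and lies on the bench (height (world z) of cover below 0.012 m and horizontal distance between cover and cover_seat above 0.08 m and linear speed of cover below 0.03 m/s and contact force between the fingers and cover below 0.2 N), for 0.2 s.
2. all spacers are in the tray, which stands level (x of spacer_1 in the frame of tray between -0.045 and 0.125 m and y of spacer_1 in the frame of tray between -0.05 and 0.05 m and z of spacer_1 in the frame of tray between 0.01 and 0.085 m and x of spacer_2 in the frame of tray between -0.045 and 0.125 m and y of spacer_2 in the frame of tray between -0.05 and 0.05 m and z of spacer_2 in the frame of tray between 0.01 and 0.085 m and x of spacer_3 in the frame of tray between -0.045 and 0.125 m and y of spacer_3 in the frame of tray between -0.05 and 0.05 m and z of spacer_3 in the frame of tray between 0.01 and 0.085 m and x of spacer_4 in the frame of tray between -0.045 and 0.125 m and y of spacer_4 in the frame of tray between -0.05 and 0.05 m and z of spacer_4 in the frame of tray between 0.01 and 0.085 m and x of spacer_5 in the frame of tray between -0.045 and 0.125 m and y of spacer_5 in the frame of tray between -0.05 and 0.05 m and z of spacer_5 in the frame of tray between 0.01 and 0.085 m and x of spacer_6 in the frame of tray between -0.045 and 0.125 m and y of spacer_6 in the frame of tray between -0.05 and 0.05 m and z of spacer_6 in the frame of tray between 0.01 and 0.085 m and angle between tray's own z axis and vertical below 0.2 rad), for 0.2 s.
3. the tipped tray holds the flap open and all spacers have gone into the box (x of spacer_1 in the frame of reject_box between -0.09 and 0.09 m and y of spacer_1 in the frame of reject_box between -0.09 and 0.09 m and z of spacer_1 in the frame of reject_box between -0.005 and 0.09 m and x of spacer_2 in the frame of reject_box between -0.09 and 0.09 m and y of spacer_2 in the frame of reject_box between -0.09 and 0.09 m and z of spacer_2 in the frame of reject_box between -0.005 and 0.09 m and x of spacer_3 in the frame of reject_box between -0.09 and 0.09 m and y of spacer_3 in the frame of reject_box between -0.09 and 0.09 m and z of spacer_3 in the frame of reject_box between -0.005 and 0.09 m and x of spacer_4 in the frame of reject_box between -0.09 and 0.09 m and y of spacer_4 in the frame of reject_box between -0.09 and 0.09 m and z of spacer_4 in the frame of reject_box between -0.005 and 0.09 m and x of spacer_5 in the frame of reject_box between -0.09 and 0.09 m and y of spacer_5 in the frame of reject_box between -0.09 and 0.09 m and z of spacer_5 in the frame of reject_box between -0.005 and 0.09 m and x of spacer_6 in the frame of reject_box between -0.09 and 0.09 m and y of spacer_6 in the frame of reject_box between -0.09 and 0.09 m and z of spacer_6 in the frame of reject_box between -0.005 and 0.09 m and angle between tray's own z axis and vertical above 0.4 rad and value of joint flap above 0.25 rad and contact force between tray and reject_box above 0.2 N), for 0.1 s.
At the end, for the whole second after the job is handed in: All spacers in the box, flap shut (under 0.06 rad). Tray on the other tray, pins in the sockets: within 6 mm sideways, 4 mm in height, 0.06 rad (either way round), level. Cover on the tray within 10 mm, 4 mm in height, 0.1 rad (either way round). All at rest (x of spacer_1 in the frame of reject_box between -0.09 and 0.09 m and y of spacer_1 in the frame of reject_box between -0.09 and 0.09 m and z of spacer_1 in the frame of reject_box between -0.005 and 0.09 m and x of spacer_2 in the frame of reject_box between -0.09 and 0.09 m and y of spacer_2 in the frame of reject_box between -0.09 and 0.09 m and z of spacer_2 in the frame of reject_box between -0.005 and 0.09 m and x of spacer_3 in the frame of reject_box between -0.09 and 0.09 m and y of spacer_3 in the frame of reject_box between -0.09 and 0.09 m and z of spacer_3 in the frame of reject_box between -0.005 and 0.09 m and x of spacer_4 in the frame of reject_box between -0.09 and 0.09 m and y of spacer_4 in the frame of reject_box between -0.09 and 0.09 m and z of spacer_4 in the frame of reject_box between -0.005 and 0.09 m and x of spacer_5 in the frame of reject_box between -0.09 and 0.09 m and y of spacer_5 in the frame of reject_box between -0.09 and 0.09 m and z of spacer_5 in the frame of reject_box between -0.005 and 0.09 m and x of spacer_6 in the frame of reject_box between -0.09 and 0.09 m and y of spacer_6 in the frame of reject_box between -0.09 and 0.09 m and z of spacer_6 in the frame of reject_box between -0.005 and 0.09 m and value of joint flap below 0.06 rad and horizontal distance between tray and stack_seat below 0.006 m and z of tray in the frame of stack_seat between -0.004 and 0.003 m and angle between the x axis of tray and the x axis of stack, either way round below 0.06 rad and angle between tray's own z axis and vertical below 0.04 rad and horizontal distance between cover and cover_seat below 0.01 m and z of cover in the frame of cover_seat between -0.004 and 0.004 m and angle between the x axis of cover and the x axis of tray, either way round below 0.1 rad and angle between cover's own z axis and vertical below 0.06 rad and linear speed of each of tray, cover below 0.02 m/s); the robot touches nothing.
It fails at once if a bystander bottle is pushed more than 30 mm or knocked over (distance of any of red_glue_bottle, dropper_bottle from where it was at the start of the episode above 0.03 m or angle between any of red_glue_bottle, dropper_bottle's own z axis and vertical above 0.6 rad).
Of spacer_1, spacer_2, spacer_3, spacer_4, spacer_5 only 3 to 5 are there at a start; the rules pass over those that are not, and their reading is None.
At some moment in a run one of spacer_1, spacer_2, spacer_3, spacer_4, spacer_5 may be knocked a few centimetres aside while the robot is not near it.
It also fails if it takes over 200 s, if anything falls off the work surface, if the arm or the gripper's body presses on something with over 40 N, if the wrist force passes 120 N, or if a joint passes its speed limit or range.

## Working session

There is one attempt and no reset: what is moved stays moved. The work goes in short steps, Python scripts to look and compute and a tool call to move; the robot and the scene stay as the last step left them, time stands still between calls to the robot, and variables do not carry over. Pictures are saved under pics/ and viewed, at most 14 in all, crops included, and the job is handed in when it is done.

Besides the shell and the picture viewer there is one more tool, called after "Emit:" by a JSON object that holds its "fn" and its "kwargs". arm_command: Moves the arm, as the interface text tells. Its arguments: {"type":"object","properties":{"steps":{"type":"string"},"force":{"type":"number"}},"required":["steps"]}

```bash
ls; mkdir -p pics; cat > h.py <<'E'
import numpy as np, cv2
from cell import telemetry, imaging, arm
from scipy.spatial.transform import Rotation as R
def grab(n):
    p,d=imaging.grab_frame(n); c=imaging.camera_params(n); return p,d,c
def cloud(d,c):
    h,w=d.shape; f=h/2/np.tan(np.radians(c["fovy"])/2)
    v,u=np.mgrid[:h,:w]
    P=np.stack([(u-c["cx"])/f*d,(v-c["cy"])/f*d,d],-1)
    T=np.linalg.inv(np.array(c["camera_from_world"]))
    W=P@T[:3,:3].T+T[:3,3]; W[d<=0]=np.nan; return W
def proj(c,X,h=384):
    f=h/2/np.tan(np.radians(c["fovy"])/2); T=np.array(c["camera_from_world"])
    q=T[:3,:3]@np.asarray(X)+T[:3,3]; return f*q[0]/q[2]+c["cx"],f*q[1]/q[2]+c["cy"]
E
python3 - <<'E'
from h import *
for n in("scene","top"):
    p,d,c=grab(n); cv2.imwrite(f"pics/{n}0.png",p[:,:,::-1]); np.savez(f"{n}0.npz",p=p,d=d,W=cloud(d,c))
    print(n,c)
print(telemetry.get_obs(), arm.tcp_to_tips)
E
```

```text
pics
scene {'fovy': 50.9316005023861, 'cx': 260.8731776910517, 'cy': 192.51260549692773, 'camera_from_world': array([[ 0.46972799, -0.88262502, -0.01812969, -0.26037222],
       [-0.61533107, -0.31261183, -0.72363078,  0.41049738],
       [ 0.63302708,  0.35106539, -0.68994913,  1.34431607],
       [ 0.        ,  0.        ,  0.        ,  1.        ]])}
top {'fovy': 50.78387364681128, 'cx': 256.1914626391945, 'cy': 191.34057254846869, 'camera_from_world': array([[-0.01449774, -0.99980478,  0.01342469,  0.00919798],
       [-0.98138886,  0.011657  , -0.19167684,  0.5631349 ],
       [ 0.19148293, -0.01595373, -0.98136627,  1.34188039],
       [ 0.        ,  0.        ,  0.        ,  1.        ]])}
{'t': 0.1, 'joint_pos': array([ 1.11728761e+00,  9.17956188e-02,  1.23172159e+00, -1.46674305e-05,
        1.81981997e+00, -5.67044114e-02]), 'qd': array([-0.00159557, -0.00296452, -0.00204469, -0.00028931, -0.00086709,
       -0.00233307]), 'tau': array([ 1.70102474e-03, -4.47858560e+01, -4.07567847e+01,  6.98759034e-02,
        2.85568699e-02, -1.02118872e-04]), 'ee_pos': array([0.23179079, 0.55316884, 0.2386375 ]), 'eef_rot': array([-6.19138851e-01, -3.07954299e+00,  2.65688971e-03]), 'wrist_force': array([ 0.59120091,  0.75982592, -0.74662559]), 'wrist_torque': array([0.00263847, 0.00657091, 0.01383077]), 'finger_force': 0.0, 'grip_width': 0.08771688569804605} 0.017
```

View pics/top0.png

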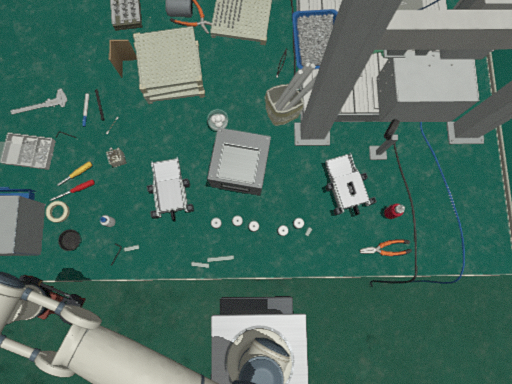

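View pics/scene0.png

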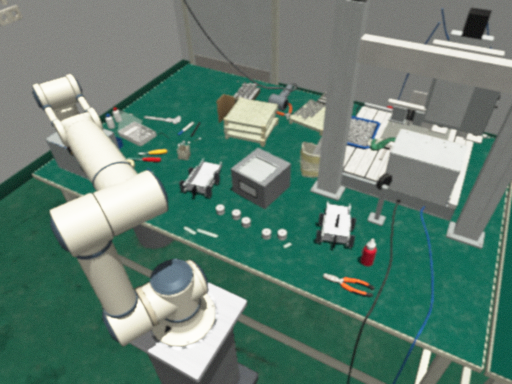

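The top view shows the covered tray (black strap) at about (347,185), the fixed tray at (170,188) and the box at (240,160). Five spacers lie on row ~225, the red bottle is at (395,211) and the dropper at (107,221). I'll zoom in next.

```bash
python3 - <<'E'
import cv2,numpy as np
a=np.load("top0.npz");W=a["W"];p=a["p"][:,:,::-1]
t=cv2.resize(p[140:250,140:410],None,fx=2.9,fy=2.9,interpolation=3)
s=np.load("scene0.npz")["p"][:,:,::-1]
q=cv2.resize(s[145:275,170:390],None,fx=2.1,fy=2.1,interpolation=3)
q=np.pad(q,((0,0),(0,t.shape[1]-q.shape[1]),(0,0)))
cv2.imwrite("pics/crop0.png",np.vstack([t,q])); print(t.shape,q.shape)
# spacers
for n in("top0","scene0"):
    a=np.load(n+".npz");W=a["W"]
    m=(W[...,2]>.02)&(W[...,2]<.04)&(W[...,0]>.3)&(W[...,0]<.43)&(abs(W[...,1])<.25)
    k,l,st,ce=cv2.connectedComponentsWithStats(m.astype(np.uint8))
    print(n,"bench",np.nanmedian(W[225:235,130:200,2]))
    for i in range(1,k):
        if st[i,4]>15: P=W[l==i]; print(ce[i].round(1),st[i,4],P.mean(0).round(4),((P.min(0)+P.max(0))/2).round(4),P.max(0).round(4))
E
```

```text
(319, 783, 3) (273, 783, 3)
top0 bench -0.0010218150587347763
[283.  232.5] 32 [ 0.4226 -0.0893  0.0264] [ 0.4211 -0.0893  0.0282] [ 0.4282 -0.0755  0.0346]
scene0 bench -0.00322472209079927
[264.7 233.3] 26 [ 0.4231 -0.0873  0.0266] [ 0.4218 -0.0879  0.0257] [ 0.43   -0.0743  0.0312]
```

View pics/crop0.png

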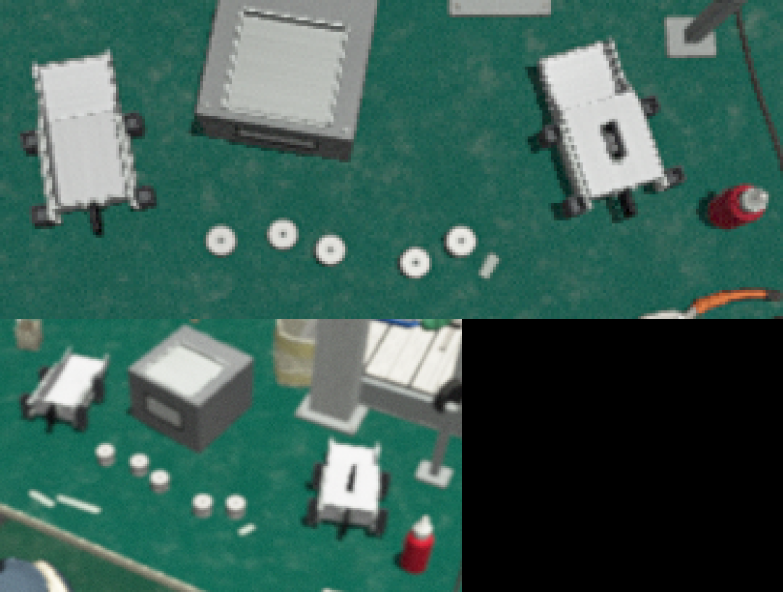

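```bash
cat > fit.py <<'E'
from h import *
from scipy.optimize import least_squares
def box(P,lo,hi):
    lo=np.array(lo);hi=np.array(hi);q=abs(P-(lo+hi)/2)-(hi-lo)/2
    return np.linalg.norm(np.maximum(q,0),axis=1)+np.minimum(q.max(1),0)
def tray(P):
    m=1e-3;P=P/m
    B=[((sx*45-10,sy*61-10,16),(sx*45+10,sy*61+10,62)) for sx in(-1,1) for sy in(-1,1)]
    B+=[((sx*45-5,sy*61-5,0),(sx*45+5,sy*61+5,16)) for sx in(-1,1) for sy in(-1,1)]
    B+=[((-39,43,16),(73,45.5,59)),((-39,-45.5,16),(73,-43,59)),((-41.5,-45.5,16),(-39,45.5,59)),((-39,-43,16),(73,43,19)),((-77,-4,18),(-42,4,60))]
    d=[box(P,*b) for b in B]
    Q=P-[73,0,19];a=np.radians(10);Q=np.stack([Q[:,0]*np.cos(a)+Q[:,2]*np.sin(a),Q[:,1],-Q[:,0]*np.sin(a)+Q[:,2]*np.cos(a)],1)
    d.append(box(Q,(0,-45.5,-3),(67,45.5,0)))
    return np.min(d,0)*m
def cover(P):
    P=P/1e-3
    return np.minimum(box(P,(-54,-45,8),(54,45,10.5)),box(P,(-23,-5,10),(23,5,40.5)))*1e-3
def trayc(P): return np.minimum(tray(P),cover(P-[.012,0,.051]))
def rbox(P): return box(P,(-.09,-.09,0),(.09,.09,.13))
def pts(cams,x,y,r,zlo=.012,zhi=.15,zb={}):
    out=[]
    for W in cams:
        # local bench level correction
        M=np.hypot(W[...,0]-x,W[...,1]-y)<r
        Z=W[...,2]; b=Z[M&(abs(Z)<.008)]; b=np.median(b) if b.size>30 else 0
        Q=W[M].copy(); Q[:,2]-=b; Q=Q[(Q[:,2]>zlo)&(Q[:,2]<zhi)]; out.append(Q)
    return out
def fit(f,Q,x0,free_z=False):
    def res(v):
        c,s=np.cos(v[2]),np.sin(v[2]);D=Q-[v[0],v[1],v[3] if free_z else x0[3]]
        return f(np.stack([c*D[:,0]+s*D[:,1],-s*D[:,0]+c*D[:,1],D[:,2]],1))
    best=None
    for dy in(-.2,0,.2):
        for dx in (-.01,.01):
            v=np.array(x0[:3]+([x0[3]] if free_z else []),float); v[2]+=dy; v[0]+=dx
            r=least_squares(res,v,loss="soft_l1",f_scale=.002,diff_step=1e-5,x_scale=[.01,.01,.1]+([.01] if free_z else []))
            if best is None or r.cost<best.cost: best=r
    return best.x, np.median(abs(res(best.x)))
E
python3 - <<'E'
from fit import *
T=np.load("top0.npz")["W"];S=np.load("scene0.npz")["W"]
c=lambda v,u:T[v,u]
for n,f,uv,yaw,r,dx in(("tray",trayc,(185,347),-.25,.13,0),("stack",tray,(188,170),.05,.13,0),("box",rbox,(160,240),-.15,.15,0)):
    x,y,z=c(*uv)
    Q=pts([T,S],x,y,r)
    if n!="box":Q=[q[q[:,2]<.1] for q in Q]
    for nm,q in(("top",Q[0]),("scene",Q[1]),("both",np.vstack(Q))):
        v,m=fit(f,q,[x,y,yaw,0]); print(n,nm,len(q),v.round(4),round(m*1e3,2))
for nm,W in(("top",T),("scene",S)):
    m=(W[...,2]>.016)&(W[...,2]<.04)&(W[...,0]>.3)&(W[...,0]<.5)&(W[...,1]<.2)&(W[...,1]>-.2)
    k,l,st,ce=cv2.connectedComponentsWithStats(m.astype(np.uint8))
    for i in range(1,k):
        if st[i,4]>15: P=W[l==i]; print(nm,ce[i].round(1),st[i,4],P.mean(0).round(4),((P.min(0)+P.max(0))/2).round(4),np.percentile(P[:,2],90).round(4))
E
```

```text
tray top 1775 [ 0.5528 -0.3262  0.2756] 1.27
tray scene 1219 [ 0.5552 -0.3244  0.2768] 1.19
tray both 2994 [ 0.5547 -0.3256  0.2746] 1.28
stack top 1759 [0.5444 0.2973 0.165 ] 1.24
stack scene 933 [0.5471 0.3014 0.1673] 1.38
stack both 2692 [0.5456 0.2995 0.171 ] 1.31
box top 3132 [ 0.6648  0.0571 -0.1883] 1.64
box scene 2346 [ 0.6669  0.0607 -0.1866] 1.54
box both 5478 [ 0.6662  0.0605 -0.1863] 1.66
top [237.3 220.4] 69 [0.4664 0.0682 0.0277] [0.4664 0.0677 0.0274] 0.0312
top [216.1 222.6] 75 [0.4597 0.1419 0.0271] [0.4602 0.141  0.0247] 0.031
top [298.6 223. ] 74 [ 0.4549 -0.1446  0.0257] [ 0.455  -0.1445  0.026 ] 0.0298
top [253.9 225.9] 70 [0.4467 0.0112 0.0264] [0.4467 0.0107 0.025 ] 0.0302
top [283.  230.3] 72 [ 0.4303 -0.0893  0.0267] [ 0.4296 -0.0896  0.0259] 0.0299
scene [219.6 208.3] 54 [0.4584 0.1419 0.026 ] [0.4595 0.1453 0.0258] 0.031
scene [235.5 212.9] 50 [0.4651 0.0694 0.0269] [0.4648 0.0706 0.0253] 0.0322
scene [245.4 220.7] 51 [0.446  0.0118 0.0273] [0.4483 0.0122 0.0271] 0.0313
scene [265.6 232.3] 56 [ 0.4295 -0.0877  0.0261] [ 0.4299 -0.0865  0.0241] 0.0297
scene [281.5 233.1] 60 [ 0.454  -0.1446  0.0262] [ 0.4543 -0.1436  0.0248] 0.0306
```

```bash
cat > plan.py <<'E'
from h import *
import math
def down(a,lean=0.,cur=None):
    """tool down, finger line (tool y) at world angle a; half-turn picked nearest to cur"""
    best=None
    for k in(0,np.pi):
        y=np.array([np.cos(a+k),np.sin(a+k),0]);z=np.array([0,0,-1.])
        M=R.from_matrix(np.stack([np.cross(y,z),y,z],1))
        if cur is None:return M
        g=(cur.inv()*M).magnitude()
        if best is None or g<best[0]:best=(g,M)
    return best[1]
def now():
    o=telemetry.get_obs();return np.array(o["ee_pos"]),R.from_rotvec(o["eef_rot"]),o
def plan(wps,start=None,slack=1):
    """wps: list of (pos,Rot,grip,[rows]) -> prints calls of <=12 rows"""
    p,r=start or now()[:2]
    q,s=p,r; rows=[]; p0,r0=p,r; out=[]
    def flush():
        nonlocal rows,p0,r0
        if rows: out.append(rows)
        rows=[];p0,r0=q,s
    for w in wps:
        P,Q,g=np.array(w[0],float),w[1],w[2]; 
        n=w[3] if len(w)>3 and w[3] else int(max(np.ceil(np.linalg.norm(P-q)/.05),np.ceil(np.degrees((s.inv()*Q).magnitude())/8.5),0))+slack
        # subdivide so that a segment fits into the call range
        steps=[]
        rel=(s.inv()*Q).as_rotvec()
        for i in range(1,n+1):
            # straight-line ramp reached on row n-slack
            f=min(1,i/max(1,n-slack)) if not(len(w)>3 and w[3]) else 1
            steps.append((q*(1-f)+P*f, s*R.from_rotvec(rel*f)))
        for (a,b) in steps:
            d=r0.inv().apply(a-p0)/.25; t=(r0.inv()*b).as_rotvec()/(np.pi/2)
            if len(rows)==12 or max(abs(d).max(),abs(t).max())>1:
                flush(); d=r0.inv().apply(a-p0)/.25; t=(r0.inv()*b).as_rotvec()/(np.pi/2)
            rows.append(" ".join(f"{x:.3f}".rstrip("0").rstrip(".").replace("-0.","-.").replace("0.",".",1) if abs(x)>=.0005 else "0" for x in [*d,*t])+f" {g:g}")
            q,s=a,b
    flush()
    for i,rw in enumerate(out):
        # collapse is not possible: every row is one period
        print(f"[{i}]","; ".join(rw))
E
python3 - <<'E'
from plan import *
T=np.load("top0.npz")["W"];S=np.load("scene0.npz")["W"]
for W in(T,S):
    P=W[(W[...,2]>.14)&(W[...,0]>.2)&(W[...,0]<.85)&(W[...,1]<.25)&(W[...,1]>-.7)]
    k=(P[:,:2]//.05).astype(int)
    for c in np.unique(k,axis=0):
        z=P[(k==c).all(1),2]
        if len(z)>5: print(c*.05,len(z),z.min().round(2),z.max().round(2),end=" | ")
    print()
p,r,o=now()
yaw=.275;C=np.array([.5545+.012*np.cos(yaw),-.3255+.012*np.sin(yaw),.086])
D=down(yaw+np.pi/2,cur=r); print((r.inv()*D).magnitude())
plan([((.42,.1,.24),D,1),((C[0],C[1],.2),D,1),((C[0],C[1],C[2]),D,1)])
E
```

```text
[ 0.7 -0.5] 16 0.14 0.21 | [ 0.7  -0.45] 193 0.14 0.22 | [ 0.75 -0.7 ] 146 0.14 0.29 | [ 0.75 -0.65] 318 0.14 0.29 | [ 0.75 -0.6 ] 336 0.14 0.63 | [ 0.75 -0.55] 736 0.14 0.69 | [ 0.75 -0.5 ] 1117 0.14 0.69 | [ 0.75 -0.45] 1043 0.14 0.69 | [ 0.75 -0.4 ] 784 0.61 0.69 | [ 0.75 -0.35] 791 0.61 0.69 | [ 0.75 -0.3 ] 721 0.15 0.79 | [ 0.75 -0.25] 2715 0.14 0.79 | [ 0.75 -0.2 ] 2683 0.14 0.79 | [ 0.8 -0.7] 116 0.28 0.29 | [ 0.8  -0.65] 249 0.28 0.29 | [ 0.8 -0.6] 249 0.28 0.29 | [ 0.8  -0.55] 405 0.28 0.7 | [ 0.8 -0.5] 675 0.28 0.7 | [ 0.8  -0.45] 520 0.14 0.69 | [ 0.8 -0.4] 159 0.68 0.69 | [ 0.8  -0.35] 160 0.68 0.69 | [ 0.8 -0.3] 77 0.68 0.69 | [ 0.8 -0.2] 361 0.15 0.74 | [ 0.8 -0.1] 24 0.14 0.15 | 
[ 0.7 -0.5] 15 0.14 0.18 | [ 0.7  -0.45] 194 0.14 0.22 | [ 0.75 -0.7 ] 723 0.14 0.69 | [ 0.75 -0.65] 1061 0.14 0.69 | [ 0.75 -0.6 ] 1016 0.14 0.69 | [ 0.75 -0.55] 970 0.14 0.69 | [ 0.75 -0.5 ] 950 0.14 0.69 | [ 0.75 -0.45] 667 0.18 0.69 | [ 0.75 -0.4 ] 463 0.61 0.69 | [ 0.75 -0.35] 443 0.61 0.69 | [ 0.75 -0.3 ] 415 0.43 0.8 | [ 0.75 -0.25] 2731 0.14 0.81 | [ 0.75 -0.2 ] 1845 0.14 0.8 | [ 0.8 -
[... 347 characters left out ...]
3 1; -.279 -.276 -.001 0 0 -.086 1; -.418 -.414 -.001 0 0 -.128 1; -.558 -.552 -.001 0 0 -.171 1; -.697 -.69 -.002 -.001 0 -.214 1; -.837 -.829 -.002 -.001 0 -.257 1; -.976 -.967 -.002 -.001 0 -.299 1
[1] -.062 -.186 0 0 0 -.043 1; -.124 -.373 -.001 0 0 -.086 1; -.185 -.559 -.001 0 0 -.128 1; -.185 -.559 -.001 0 0 -.128 1; -.236 -.751 .016 0 0 -.128 1; -.287 -.943 .034 0 0 -.128 1
[2] -.012 -.198 .018 0 0 0 1; -.023 -.396 .036 0 0 0 1; -.035 -.595 .053 0 0 0 1; -.046 -.793 .071 0 0 0 1; -.058 -.991 .089 0 0 0 1
[3] -.012 -.198 .018 0 0 0 1; -.023 -.396 .036 0 0 0 1; -.023 -.396 .036 0 0 0 1; -.023 -.396 .188 0 0 0 1; -.023 -.396 .34 0 0 0 1; -.023 -.396 .492 0 0 0 1; -.023 -.396 .492 0 0 0 1
```

Emit:
{"fn": "arm_command", "kwargs": {"steps": "-.98 -.97 0 0 0 -.3 1; -.98 -.97 0 0 0 -.3 1; -.98 -.97 0 0 0 -.3 1; -.98 -.97 0 0 0 -.3 1; -.98 -.97 0 0 0 -.3 1; -.98 -.97 0 0 0 -.3 1; -.98 -.97 0 0 0 -.3 1; -.98 -.97 0 0 0 -.3 1; -.98 -.97 0 0 0 -.3 1"}}

```text
t: 1.0
ee_pos: [0.3644, 0.2343, 0.2395]
eef_rot: [0.112, -3.139, -0.001]
wrist_force: [-0.0, -0.3, -0.6]
grip_width: 0.0879
finger_force: 0.0
```

```bash
cat >> plan.py <<'E'
def plan(wps,start=None,slack=1):
    """prints one row per waypoint with its count; a call starts anew where the range or 12 rows are passed"""
    p,r=start or now()[:2]; p0,r0=q,s=p,r; used=0; out=[[]]
    for w in wps:
        P,Q,g=np.array(w[0],float),w[1],w[2]
        rel=(s.inv()*Q).as_rotvec(); L=np.linalg.norm(P-q)
        tot=int(max(np.ceil(L/.05),np.ceil(np.degrees(np.linalg.norm(rel))/8.5),0))+slack
        if len(w)>3: tot=w[3]
        m=1
        while True:
            k=[(q+(P-q)*i/m,s*R.from_rotvec(rel*i/m)) for i in range(1,m+1)]
            if tot/m<=12 and (np.abs(s.inv().apply(k[0][0]-q)).max()<.25): break
            m+=1
        for a,b in k:
            n=int(np.ceil(tot/m))
            d=r0.inv().apply(a-p0)/.25; t=(r0.inv()*b).as_rotvec()/(np.pi/2)
            if used+n>12 or max(abs(d).max(),abs(t).max())>1:
                p0,r0=q,s; used=0; out.append([])
                d=r0.inv().apply(a-p0)/.25; t=(r0.inv()*b).as_rotvec()/(np.pi/2)
            out[-1].append(" ".join(f"{x:.3f}" for x in [*d,*t])+f" {g:g}  x{n}"); used+=n; q,s=a,b
    for i,o in enumerate(x for x in out if x): print(f"[{i}]"," ; ".join(o))
E
python3 - <<'E'
from plan import *
p,r,o=now(); print(o["t"],p)
yaw=.275;C=np.array([.5545+.012*np.cos(yaw),-.3255+.012*np.sin(yaw),.087])
D=down(yaw+np.pi/2,cur=r)
plan([((C[0],C[1],.2),D,.5),((C[0],C[1],C[2]),D,.5)])
E
```

```text
1.0 [0.36441718 0.23427085 0.23947285]
[0] -0.215 -0.759 0.052 0.000 -0.000 -0.043 0.5  x5
[1] -0.163 -0.772 0.052 0.000 -0.000 -0.043 0.5  x5
[2] -0.111 -0.781 0.053 0.000 -0.000 -0.043 0.5  x5 ; -0.111 -0.782 0.505 0.000 -0.000 -0.043 0.5  x4
```

Emit:
{"fn": "arm_command", "kwargs": {"steps": "-.215 -.759 .052 0 0 -.043 .5; -.215 -.759 .052 0 0 -.043 .5; -.215 -.759 .052 0 0 -.043 .5; -.215 -.759 .052 0 0 -.043 .5; -.215 -.759 .052 0 0 -.043 .5"}}

```text
t: 1.5
ee_pos: [0.4327, 0.0469, 0.2254]
eef_rot: [0.215, -3.132, 0.002]
wrist_force: [-0.9, -0.2, -0.4]
grip_width: 0.051
finger_force: 0.0
```

Emit:
{"fn": "arm_command", "kwargs": {"steps": "-.163 -.772 .052 0 0 -.043 .5; -.163 -.772 .052 0 0 -.043 .5; -.163 -.772 .052 0 0 -.043 .5; -.163 -.772 .052 0 0 -.043 .5; -.163 -.772 .052 0 0 -.043 .5"}}

```text
t: 2.0
ee_pos: [0.5006, -0.1375, 0.2112]
eef_rot: [0.325, -3.121, -0.001]
wrist_force: [-1.1, 1.1, 0.1]
grip_width: 0.0437
finger_force: 0.0
```

Emit:
{"fn": "arm_command", "kwargs": {"steps": "-.111 -.781 .053 0 0 -.043 .5; -.111 -.781 .053 0 0 -.043 .5; -.111 -.781 .053 0 0 -.043 .5; -.111 -.781 .053 0 0 -.043 .5; -.111 -.781 .053 0 0 -.043 .5; -.111 -.781 .053 0 0 -.043 .5"}}

```text
t: 2.6
ee_pos: [0.5685, -0.3187, 0.1985]
eef_rot: [0.436, -3.109, -0.005]
wrist_force: [0.3, 0.3, -1.1]
grip_width: 0.0437
finger_force: 0.0
```

```bash
python3 - <<'E'
from plan import *
p,r,o=now(); print(o["t"],p)
yaw=.275;C=np.array([.5545+.012*np.cos(yaw),-.3255+.012*np.sin(yaw),.087])
D=down(yaw+np.pi/2,cur=r)
plan([((C[0],C[1],.12),D,.5),((C[0],C[1],C[2]),D,.5)])
# free bench for the cover: heights around candidates, from both clouds
T=np.load("top0.npz")["W"]
for x in np.arange(.3,.62,.05):
    print(round(x,2),[ (round(y,2),round(float(np.nanmax(np.r_[T[(abs(T[...,0]-x)<.025)&(abs(T[...,1]-y)<.025)][:,2],-1]))*1e3)) for y in np.arange(-.6,-.05,.05)])
E
```

```text
2.6 [ 0.56845721 -0.31872545  0.19848274]
[0] 0.013 -0.012 0.314 0.002 -0.001 0.002 0.5  x3 ; 0.012 -0.012 0.446 0.002 -0.001 0.002 0.5  x2
0.3 [(np.float64(-0.6), 5), (np.float64(-0.55), 15), (np.float64(-0.5), 7), (np.float64(-0.45), 7), (np.float64(-0.4), 7), (np.float64(-0.35), 8), (np.float64(-0.3), 7), (np.float64(-0.25), 7), (np.float64(-0.2), 9), (np.float64(-0.15), 11), (np.float64(-0.1), 8)]
0.35 [(np.float64(-0.6), 8), (np.float64(-0.55), 17), (np.float64(-0.5), 18), (np.float64(-0.45), 17), (np.float64(-0.4), 19), (np.float64(-0.35), 16), (np.float64(-0.3), 10), (np.float64(-0.25), 6), (np.float64(-0.2), 7), (np.float64(-0.15), 6), (np.float64(-0.1), 7)]
0.4 [(np.float64(-0.6), 5), (np.float64(-0.55), 15), (np.float64(-0.5), 22), (np.float64(-0.45), 18), (np.float64(-0.4), 9), (np.float64(-0.35), 9), (np.float64(-0.3), 7), (np.float64(-0.25), 8), (np.float64(-0.2), 5), (np.float64(-0.15), 10), (np.float64(-0.1), 35)]
0.45 [(np.float64(-0.6), 8), (np.float64(-0.55), 15), (np.float64(-0.5), 80), (np.float64(-0.45), 82), (np.float64(-0.4), 7), (np.float64(-0.35), 6), (np.flo
[... 223 characters left out ...]
at64(-0.4), 65), (np.float64(-0.35), 68), (np.float64(-0.3), 68), (np.float64(-0.25), 64), (np.float64(-0.2), 7), (np.float64(-0.15), 7), (np.float64(-0.1), 8)]
0.55 [(np.float64(-0.6), 6), (np.float64(-0.55), 15), (np.float64(-0.5), 6), (np.float64(-0.45), 7), (np.float64(-0.4), 66), (np.float64(-0.35), 95), (np.float64(-0.3), 94), (np.float64(-0.25), 62), (np.float64(-0.2), 10), (np.float64(-0.15), 8), (np.float64(-0.1), 8)]
0.6 [(np.float64(-0.6), 7), (np.float64(-0.55), 14), (np.float64(-0.5), 10), (np.float64(-0.45), 5), (np.float64(-0.4), 66), (np.float64(-0.35), 92), (np.float64(-0.3), 96), (np.float64(-0.25), 65), (np.float64(-0.2), 10), (np.float64(-0.15), 8), (np.float64(-0.1), 7)]
```

Emit:
{"fn": "arm_command", "kwargs": {"steps": ".012 -.012 .314 0 0 0 .5; .012 -.012 .314 0 0 0 .5; .012 -.012 .446 0 0 0 .5; .012 -.012 .446 0 0 0 .5; .012 -.012 .446 0 0 0 .5; .012 -.012 .446 0 0 0 0; .012 -.012 .446 0 0 0 0; .012 -.012 .446 0 0 0 0; .012 -.012 .446 0 0 0 0; .012 -.012 .35 0 0 0 0; .012 -.012 .25 0 0 0 0; .012 -.012 .13 0 0 0 0", "force": 20}}

```text
t: 3.8
ee_pos: [0.5646, -0.3242, 0.1674]
eef_rot: [0.433, -3.11, -0.003]
wrist_force: [-0.0, -0.5, -0.9]
grip_width: 0.01
finger_force: 20.0
```

```bash
python3 - <<'E'
from plan import *
p,r,o=now(); print(o["t"],p,o["grip_width"],o["finger_force"])
D=down(.275+np.pi/2,cur=r)
plan([((.575,-.145,.17),D,0),((.575,-.145,.06),D,0),((.575,-.145,.0375),D,0,2),((.575,-.145,.0375),D,.5,2)])
E
```

```text
3.8 [ 0.56458814 -0.32422974  0.16741431] 0.010031349152926654 19.99760001897812
[0] -0.236 0.678 -0.009 0.001 -0.001 0.001 0  x5 ; -0.237 0.677 0.431 0.001 -0.001 0.001 0  x4 ; -0.237 0.677 0.521 0.001 -0.001 0.001 0  x2
[1] 0.000 0.000 0.000 0.000 0.000 0.000 0.5  x2
```

Emit:
{"fn": "arm_command", "kwargs": {"steps": "-.236 .678 0 0 0 0 0; -.236 .678 0 0 0 0 0; -.236 .678 0 0 0 0 0; -.236 .678 0 0 0 0 0; -.236 .678 0 0 0 0 0; -.236 .678 .43 0 0 0 0; -.236 .678 .43 0 0 0 0; -.236 .678 .43 0 0 0 0; -.236 .678 .5 0 0 0 0; -.236 .678 .52 0 0 0 0; -.236 .678 .52 0 0 0 0"}}

```text
t: 4.9
ee_pos: [0.5768, -0.1451, 0.0439]
eef_rot: [-0.433, 3.108, 0.001]
wrist_force: [-7.8, 5.9, 15.2]
grip_width: 0.0099
finger_force: 20.0
```

Emit:
{"fn": "arm_command", "kwargs": {"steps": "0 0 0 0 0 0 .5; 0 0 0 0 0 0 .5; 0 0 0 0 0 0 .5; 0 0 -.4 0 0 0 .5; 0 0 -.7 0 0 0 .7; 0 0 -.7 0 0 0 .7; 0 0 -.7 0 0 0 .7; 0 0 -.7 0 0 0 .7"}}

```text
t: 5.7
ee_pos: [0.5772, -0.1461, 0.2191]
eef_rot: [-0.432, 3.103, -0.007]
wrist_force: [-0.6, 0.3, 1.4]
grip_width: 0.0615
finger_force: 0.0
```

```bash
python3 - <<'E'
from plan import *
p,r,o=now(); print(o["t"],p)
T,d,c=grab("top"); np.savez("top1.npz",p=T,d=d,W=cloud(d,c))
S,d2,c2=grab("scene"); np.savez("scene1.npz",p=S,d=d2,W=cloud(d2,c2))
a=cv2.resize(T[140:250,180:410,::-1],None,fx=3.4,fy=3.4,interpolation=3)
b=cv2.resize(S[150:265,200:390,::-1],None,fx=1.9,fy=1.9,interpolation=3); b=np.pad(b,((0,0),(0,a.shape[1]-b.shape[1]),(0,0)))
cv2.imwrite("pics/after_cover.png",np.vstack([a,b]))
E
```

```text
5.7 [ 0.57718476 -0.14607134  0.21909074]
```

View pics/after_cover.png

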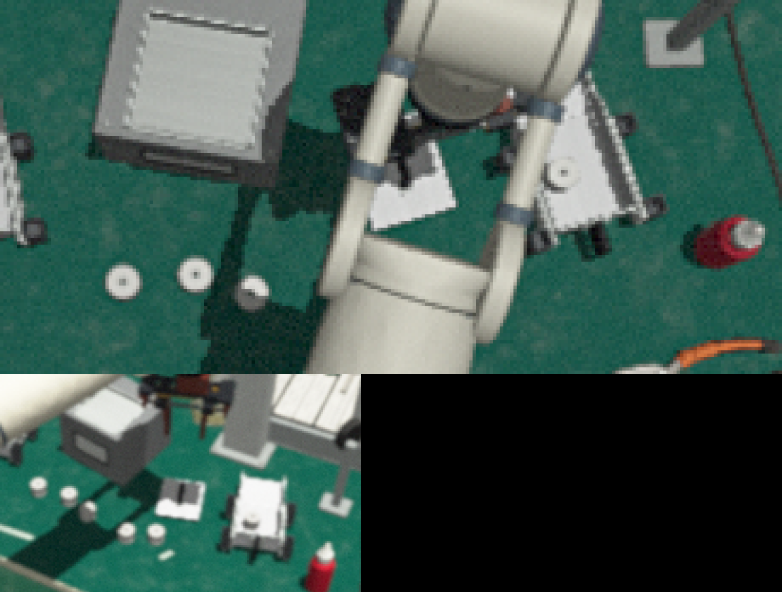

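```bash
cat > look.py <<'E'
from fit import *
def spacers(W,bias=(0,0)):
    out=[]
    m=(W[...,2]>.016)&(W[...,2]<.04)&(W[...,0]>.34)&(W[...,0]<.53)&(W[...,1]<.22)&(W[...,1]>-.22)
    k,l,st,ce=cv2.connectedComponentsWithStats(m.astype(np.uint8))
    for i in range(1,k):
        P=W[l==i]
        if 25<st[i,4]<130: out.append(np.r_[P[:,:2].mean(0),st[i,4]])
    return np.array(out)
def shot(*names):
    r={}
    for n in names:
        p,d,c=grab(n); r[n]=(p,cloud(d,c))
    return r
E
python3 - <<'E'
from look import *
T=np.load("top1.npz")["W"];S=np.load("scene1.npz")["W"]
print(spacers(T).round(4));print(spacers(S).round(4))
for n,W in(("top",T),("scene",S)):
    Q=pts([W],.5545,-.3255,.12,.02,.065)[0]
    c,s=np.cos(.275),np.sin(.275);D=Q-[.5545,-.3255,0];L=np.stack([c*D[:,0]+s*D[:,1],-s*D[:,0]+c*D[:,1],D[:,2]],1)
    m=(abs(L[:,1])<.036)&(L[:,0]>-.034)&(L[:,0]<.075)&(L[:,2]>.036)
    print(n,m.sum(),L[m].mean(0).round(4),L[m].min(0).round(3),L[m].max(0).round(3))
    Qc=pts([W],.575,-.145,.085,.004,.06)[0]; 
    if n=="scene":
        h=Qc[Qc[:,2]<.018]; print("sheet z pct",np.percentile(h[:,2],[10,50,90]).round(4))
        print("cover",fit(cover,Qc,[.575,-.145,.275,0])[0].round(4),fit(cover,Qc,[.575,-.145,.275,0],True)[0].round(4))
E
```

```text
[[4.662e-01 6.810e-02 7.100e+01]
 [4.599e-01 1.421e-01 7.300e+01]
 [4.468e-01 1.100e-02 6.900e+01]]
[[ 4.596e-01  1.423e-01  5.000e+01]
 [ 4.651e-01  6.880e-02  5.100e+01]
 [ 4.463e-01  1.200e-02  5.400e+01]
 [ 4.285e-01 -8.820e-02  5.700e+01]
 [ 4.544e-01 -1.440e-01  5.700e+01]]
top 77 [0.0136 0.0128 0.0472] [-0.002 -0.005  0.037] [0.031 0.029 0.057]
scene 61 [0.0124 0.0142 0.0453] [-0.034 -0.002  0.036] [0.032 0.03  0.056]
sheet z pct [0.0053 0.0095 0.0132]
cover [ 0.5781 -0.1433  0.3098] [ 5.781e-01 -1.434e-01  3.045e-01  4.000e-04]
```

```bash
cat >> plan.py <<'E'
TR=np.array([.5545,-.3255]);TY=.275
def tw(x,y): 
    c,s=np.cos(TY),np.sin(TY);return TR+[c*x-s*y,s*x+c*y]
def pp(s,slot,a,zh=.13,open_=.7,start=None):
    p,r=start or now()[:2]; D=down(a,cur=r); x,y=s; X,Y=tw(*slot)
    dz=max(0,slot[0]-.073)*.176
    plan([((x,y,.09),D,open_),((x,y,.022),D,open_,3),((x,y,.022),D,0,3),((x,y,.12),D,0),((X,Y,.12),D,0),((X,Y,.046+dz),D,0,3),((X,Y,.046+dz),D,.5,2),((X,Y,zh),D,.5,2)],(p,r))
    return np.array([X,Y,zh]),D
E
python3 - <<'E'
from plan import *
p,r,o=now(); print(o["joint_pos"].round(2))
e=pp((.4547,-.1443),(-.021,0),TY+np.pi/2)
pp((.4297,-.0885),(.103,0),TY+np.pi/2,start=e)
E
```

```text
[-0.3   0.07  1.3  -0.    1.77 -2.15]
[0] 0.464 0.137 0.491 -0.000 0.000 0.001 0.7  x5 ; 0.465 0.137 0.763 -0.000 0.000 0.001 0.7  x3 ; 0.465 0.137 0.763 -0.000 0.000 0.001 0  x3
[1] 0.000 0.000 -0.392 0.000 0.000 0.000 0  x3 ; -0.103 -0.806 -0.392 0.000 0.000 0.000 0  x6 ; -0.103 -0.806 -0.096 0.000 0.000 0.000 0  x3
[2] 0.000 0.000 0.000 0.000 0.000 0.000 0.5  x2 ; 0.000 0.000 -0.336 0.000 0.000 0.000 0.5  x2
[0] 0.070 0.524 0.080 0.000 0.000 0.000 0.7  x4
[1] 0.070 0.524 0.080 0.000 0.000 0.000 0.7  x4 ; 0.070 0.524 0.352 0.000 0.000 0.000 0.7  x3 ; 0.070 0.524 0.352 0.000 0.000 0.000 0  x3
[2] 0.000 0.000 -0.392 0.000 0.000 0.000 0  x3 ; -0.318 -0.524 -0.392 0.000 0.000 0.000 0  x4
[3] -0.318 -0.524 0.000 0.000 0.000 0.000 0  x4 ; -0.318 -0.524 0.275 0.000 0.000 0.000 0  x3 ; -0.318 -0.524 0.275 0.000 0.000 0.000 0.5  x2 ; -0.318 -0.524 -0.040 0.000 0.000 0.000 0.5  x2
```

Emit:
{"fn": "arm_command", "kwargs": {"steps": ".464 .137 .49 0 0 0 .6; .464 .137 .49 0 0 0 .6; .464 .137 .49 0 0 0 .6; .464 .137 .49 0 0 0 .6; .464 .137 .49 0 0 0 .6; .464 .137 .763 0 0 0 .6; .464 .137 .763 0 0 0 .6; .464 .137 .763 0 0 0 .6; .464 .137 .763 0 0 0 0; .464 .137 .763 0 0 0 0; .464 .137 .763 0 0 0 0; .464 .137 .763 0 0 0 0", "force": 20}}

```text
t: 7.0
ee_pos: [0.4554, -0.1442, 0.0232]
eef_rot: [-0.434, 3.11, -0.001]
wrist_force: [-0.2, 0.9, 1.7]
grip_width: 0.032
finger_force: 20.0
```

Emit:
{"fn": "arm_command", "kwargs": {"steps": "0 0 -.392 0 0 0 0; 0 0 -.392 0 0 0 0; 0 0 -.392 0 0 0 0; -.103 -.806 -.392 0 0 0 0; -.103 -.806 -.392 0 0 0 0; -.103 -.806 -.392 0 0 0 0; -.103 -.806 -.392 0 0 0 0; -.103 -.806 -.392 0 0 0 0; -.103 -.806 -.392 0 0 0 0; -.103 -.806 -.25 0 0 0 0"}}

```text
t: 8.0
ee_pos: [0.537, -0.3318, 0.0904]
eef_rot: [-0.433, 3.104, -0.01]
wrist_force: [1.3, -0.5, -0.1]
grip_width: 0.0322
finger_force: 20.0
```

```bash
python3 - <<'E'
from plan import *
p,r,o=now(); print(p,o["grip_width"],o["finger_force"],o["eef_rot"])
X,Y=tw(-.021,0);D=down(TY+np.pi/2,cur=r)
plan([((X,Y,.046),D,0,3),((X,Y,.046),D,.5,2),((X,Y,.13),D,.5,3)])
from look import *
s=shot("top")["top"][1]; print(spacers(s).round(4))
E
```

```text
[ 0.53696996 -0.33182049  0.09036435] 0.03224979182895239 19.99988842610037 [-0.43314219  3.10369129 -0.0104492 ]
[0] 0.011 0.007 0.177 -0.005 0.004 0.001 0  x3 ; 0.011 0.007 0.177 -0.005 0.004 0.001 0.5  x2 ; 0.009 0.004 -0.159 -0.005 0.004 0.001 0.5  x3
[[ 4.663e-01  6.810e-02  7.100e+01]
 [ 4.596e-01  1.422e-01  7.300e+01]
 [ 4.467e-01  1.100e-02  6.900e+01]
 [ 4.302e-01 -8.930e-02  7.200e+01]]
```

Emit:
{"fn": "arm_command", "kwargs": {"steps": ".011 .007 .177 0 0 0 0; .011 .007 .177 0 0 0 0; .011 .007 .177 0 0 0 0; .011 .007 .177 0 0 0 .5; .011 .007 .177 0 0 0 .5; .011 .007 .177 0 0 0 .5; .01 .005 -.16 0 0 0 .5; .01 .005 -.16 0 0 0 .5; .01 .005 -.16 0 0 0 .5"}}

```text
t: 8.95
ee_pos: [0.5341, -0.3319, 0.1325]
eef_rot: [-0.433, 3.103, -0.012]
wrist_force: [1.1, -0.5, 1.5]
grip_width: 0.044
finger_force: 0.0
```

```bash
python3 - <<'E'
from plan import *
p,r,o=now(); print(p)
pp((.4299,-.0888),(.103,0),TY+np.pi/2,open_=.6)
E
```

```text
[ 0.53413307 -0.33185971  0.13248464]
[0] 0.068 0.525 0.080 -0.003 0.002 0.001 0.6  x4
[1] 0.068 0.525 0.082 -0.003 0.002 0.001 0.6  x4 ; 0.069 0.526 0.354 -0.003 0.002 0.001 0.6  x3 ; 0.069 0.526 0.354 -0.003 0.002 0.001 0  x3
[2] 0.000 0.000 -0.392 0.000 -0.000 0.000 0  x3 ; -0.317 -0.523 -0.392 0.000 -0.000 0.000 0  x4
[3] -0.317 -0.523 -0.000 0.000 -0.000 0.000 0  x4 ; -0.317 -0.523 0.275 0.000 -0.000 0.000 0  x3 ; -0.317 -0.523 0.275 0.000 -0.000 0.000 0.5  x2 ; -0.317 -0.523 -0.040 0.000 -0.000 0.000 0.5  x2
```

Emit:
{"fn": "arm_command", "kwargs": {"steps": ".068 .525 .08 0 0 0 .6; .068 .525 .08 0 0 0 .6; .068 .525 .08 0 0 0 .6; .068 .525 .08 0 0 0 .6"}}

```text
t: 9.35
ee_pos: [0.4777, -0.2052, 0.103]
eef_rot: [0.438, -3.109, -0.004]
wrist_force: [0.6, -0.2, -0.4]
grip_width: 0.053
finger_force: 0.0
```

Emit:
{"fn": "arm_command", "kwargs": {"steps": ".068 .525 .08 0 0 0 .6; .068 .525 .08 0 0 0 .6; .068 .525 .08 0 0 0 .6; .068 .525 .08 0 0 0 .6; .069 .526 .354 0 0 0 .6; .069 .526 .354 0 0 0 .6; .069 .526 .354 0 0 0 .6; .069 .526 .354 0 0 0 0; .069 .526 .354 0 0 0 0; .069 .526 .354 0 0 0 0; .069 .526 .354 0 0 0 0"}}

```text
t: 10.45
ee_pos: [0.4282, -0.0878, 0.0173]
eef_rot: [-0.433, 3.109, -0.001]
wrist_force: [-0.8, 1.2, 5.4]
grip_width: 0.0326
finger_force: 20.4
```

Emit:
{"fn": "arm_command", "kwargs": {"steps": "0 0 -.392 0 0 0 0; 0 0 -.392 0 0 0 0; 0 0 -.392 0 0 0 0; -.317 -.523 -.392 0 0 0 0; -.317 -.523 -.392 0 0 0 0; -.317 -.523 -.392 0 0 0 0; -.317 -.523 -.392 0 0 0 0"}}

```text
t: 11.15
ee_pos: [0.5406, -0.1951, 0.109]
eef_rot: [0.428, -3.107, -0.002]
wrist_force: [-1.0, 0.1, -0.7]
grip_width: 0.0322
finger_force: 20.0
```

Emit:
{"fn": "arm_command", "kwargs": {"steps": "-.317 -.523 0 0 0 0 0; -.317 -.523 0 0 0 0 0; -.317 -.523 0 0 0 0 0; -.317 -.523 0 0 0 0 0; -.317 -.523 .275 0 0 0 0; -.317 -.523 .275 0 0 0 0; -.317 -.523 .275 0 0 0 0; -.317 -.523 .275 0 0 0 .5; -.317 -.523 .275 0 0 0 .5; -.317 -.523 .275 0 0 0 .5; -.317 -.523 -.08 0 0 0 .5; -.317 -.523 -.08 0 0 0 .5"}}

```text
t: 12.35
ee_pos: [0.6508, -0.2949, 0.1365]
eef_rot: [-0.434, 3.111, -0.001]
wrist_force: [-0.6, -0.3, 1.2]
grip_width: 0.0439
finger_force: 0.0
```

```bash
python3 - <<'E'
from plan import *
from look import *
p,r,o=now(); print(p,o["joint_pos"].round(2))
s=shot("top","scene"); print(spacers(s["top"][1]).round(4),spacers(s["scene"][1]).round(4))
cv2.imwrite("pics/t2.png",cv2.resize(np.hstack([s["top"][0][140:250,180:410,::-1],s["scene"][0][170:280,270:390,::-1]]),None,fx=2.2,fy=2.2,interpolation=3))
pp((.4465,.0115),(.013,-.023),TY,open_=.7)
E
```

```text
[ 0.65077247 -0.29490647  0.13646936] [-0.47  0.41  1.05 -0.    1.69 -2.32]
[[4.663e-01 6.790e-02 7.300e+01]
 [4.598e-01 1.420e-01 7.400e+01]
 [4.466e-01 1.100e-02 6.900e+01]] [[4.584e-01 1.390e-01 3.900e+01]
 [4.649e-01 6.890e-02 5.300e+01]
 [4.455e-01 1.130e-02 5.300e+01]]
[0] 0.231 0.707 0.100 -0.005 0.000 -0.499 0.7  x6
[1] -0.335 0.663 0.106 -0.005 0.000 -0.499 0.7  x6 ; -0.334 0.665 0.378 -0.005 0.000 -0.499 0.7  x3 ; -0.334 0.665 0.378 -0.005 0.000 -0.499 0  x3
[2] 0.000 0.000 -0.392 0.000 0.000 -0.000 0  x3 ; 0.753 -0.051 -0.392 0.000 0.000 -0.000 0  x5
[3] 0.753 -0.051 0.000 0.000 0.000 0.000 0  x5 ; 0.753 -0.051 0.296 0.000 0.000 0.000 0  x3 ; 0.753 -0.051 0.296 0.000 0.000 0.000 0.5  x2 ; 0.753 -0.051 -0.040 0.000 0.000 0.000 0.5  x2
```

View pics/t2.png

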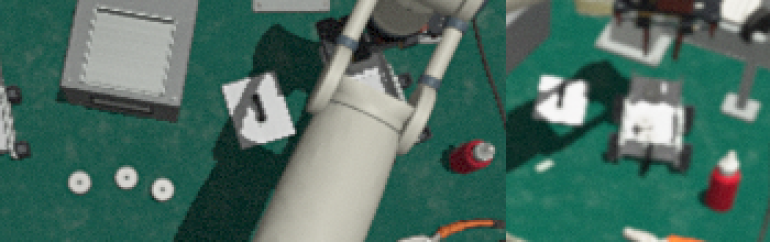

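```bash
cat >> plan.py <<'E'
def pp2(s,slot,D,open_=.7,start=None,zs=None):
    p,r=start or now()[:2]; x,y=s; X,Y=tw(*slot)
    plan([((x,y,.1),D,open_),((x,y,.022),D,open_,3),((x,y,.022),D,0,3),((x,y,.125),D,0),((X,Y,.125),D,0,5 if zs is None else zs),((X,Y,.046),D,0,3),((X,Y,.046),D,.5,2),((X,Y,.13),D,.5,2)],(p,r))
    return np.array([X,Y,.13]),D
E
python3 - <<'E'
from plan import *
p,r,o=now()
for D in(down(TY),down(TY+np.pi)):
    v=(r.inv()*D).as_rotvec(); print(v)
    if v[2]>0: e=pp2((.4465,.0115),(.013,-.023),D)
E
```

```text
[5.64967484e-04 1.72239451e-02 1.57297595e+00]
[0] 0.231 0.707 0.080 0.000 0.005 0.501 0.7  x6
[1] 0.663 0.336 0.084 0.000 0.005 0.501 0.7  x6 ; 0.665 0.337 0.396 0.000 0.005 0.501 0.7  x3 ; 0.665 0.337 0.396 0.000 0.005 0.501 0  x3
[2] 0.000 -0.000 -0.412 -0.000 -0.000 0.000 0  x4 ; -0.753 0.051 -0.412 -0.000 -0.000 0.000 0  x3
[3] -0.753 0.051 0.000 0.000 0.000 0.000 0  x3 ; -0.753 0.051 0.316 0.000 0.000 0.000 0  x3 ; -0.753 0.051 0.316 0.000 0.000 0.000 0.5  x2 ; -0.753 0.051 -0.020 0.000 0.000 0.000 0.5  x2
[-1.72135287e-02  5.64625814e-04 -1.56854805e+00]
```

Emit:
{"fn": "arm_command", "kwargs": {"steps": ".231 .707 .08 0 .005 .501 .7; .231 .707 .08 0 .005 .501 .7; .231 .707 .08 0 .005 .501 .7; .231 .707 .08 0 .005 .501 .7; .231 .707 .08 0 .005 .501 .7; .231 .707 .08 0 .005 .501 .7; .231 .707 .08 0 .005 .501 .7"}}

```text
t: 13.15
ee_pos: [0.5471, -0.1405, 0.1151]
eef_rot: [-0.79, -3.035, 0.002]
wrist_force: [-0.3, -0.4, 0.3]
grip_width: 0.0613
finger_force: 0.0
```

Emit:
{"fn": "arm_command", "kwargs": {"steps": ".663 .336 .084 0 .005 .501 .7; .663 .336 .084 0 .005 .501 .7; .663 .336 .084 0 .005 .501 .7; .663 .336 .084 0 .005 .501 .7; .663 .336 .084 0 .005 .501 .7; .663 .336 .084 0 .005 .501 .7; .663 .336 .084 0 .005 .501 .7"}}

```text
t: 13.85
ee_pos: [0.4434, 0.0135, 0.0947]
eef_rot: [-1.888, -2.495, 0.002]
wrist_force: [0.3, -1.2, 0.1]
grip_width: 0.0615
finger_force: 0.0
```

```bash
python3 - <<'E'
from plan import *
p,r,o=now();print(p,o["joint_pos"].round(2))
D=down(TY,cur=r)
pp2((.4465,.0115),(.013,-.023),D)
E
```

```text
[0.44342826 0.01352611 0.09467098] [-0.05 -0.31  1.86  0.01  1.6  -0.33]
[0] -0.011 0.009 -0.022 -0.006 -0.006 0.000 0.7  x2 ; -0.014 0.012 0.290 -0.006 -0.006 0.000 0.7  x3 ; -0.014 0.012 0.290 -0.006 -0.006 0.000 0  x3 ; -0.010 0.009 -0.121 -0.006 -0.006 0.000 0  x4
[1] -0.753 0.051 0.000 0.000 0.000 0.000 0  x3
[2] -0.753 0.051 0.000 0.000 0.000 0.000 0  x3 ; -0.753 0.051 0.316 0.000 0.000 0.000 0  x3 ; -0.753 0.051 0.316 0.000 0.000 0.000 0.5  x2 ; -0.753 0.051 -0.020 0.000 0.000 0.000 0.5  x2
```

Emit:
{"fn": "arm_command", "kwargs": {"steps": "-.01 .008 .15 0 0 0 .7; -.01 .008 .29 0 0 0 .7; -.01 .008 .29 0 0 0 .7; -.01 .008 .29 0 0 0 .7; -.01 .008 .29 0 0 0 0; -.01 .008 .29 0 0 0 0; -.01 .008 .29 0 0 0 0; -.01 .008 .29 0 0 0 0; -.01 .008 -.121 0 0 0 0; -.01 .008 -.121 0 0 0 0; -.01 .008 -.121 0 0 0 0"}}

```text
t: 14.95
ee_pos: [0.4493, 0.0112, 0.1318]
eef_rot: [-1.894, -2.501, -0.007]
wrist_force: [1.0, -0.2, -0.4]
grip_width: 0.0324
finger_force: 20.0
```

Emit:
{"fn": "arm_command", "kwargs": {"steps": "-.753 .051 0 0 0 0 0; -.753 .051 0 0 0 0 0; -.753 .051 0 0 0 0 0; -.753 .051 0 0 0 0 0; -.753 .051 0 0 0 0 0"}}

```text
t: 15.45
ee_pos: [0.5095, -0.1703, 0.1207]
eef_rot: [-1.894, -2.488, 0.006]
wrist_force: [-0.8, 1.3, -1.2]
grip_width: 0.0324
finger_force: 20.0
```

```bash
python3 - <<'E'
from plan import *
p,r,o=now();print(p,o["joint_pos"].round(2))
D=down(TY,cur=r);X,Y=tw(.013,-.023)
plan([((X,Y,.11),D,0,5),((X,Y,.046),D,0,3),((X,Y,.046),D,.5,2),((X,Y,.13),D,.5,2)])
pp2((.4657,.0684),(.064,.016),D,start=(np.array([X,Y,.13]),D))
from look import *
print(spacers(shot("top")["top"][1]).round(4))
E
```

```text
[ 0.5094996  -0.17032463  0.1207409 ] [-0.39 -0.05  1.59  0.    1.62 -0.66]
[0] -0.738 0.061 0.035 -0.008 -0.006 -0.004 0  x5 ; -0.741 0.064 0.291 -0.008 -0.006 -0.004 0  x3 ; -0.741 0.064 0.291 -0.008 -0.006 -0.004 0.5  x2 ; -0.738 0.060 -0.045 -0.008 -0.006 -0.004 0.5  x2
[0] 0.852 0.017 0.060 0.000 0.000 0.000 0.7  x5
[1] 0.852 0.017 0.060 0.000 0.000 0.000 0.7  x5 ; 0.852 0.017 0.372 0.000 0.000 0.000 0.7  x3 ; 0.852 0.017 0.372 0.000 0.000 0.000 0  x3
[2] 0.000 0.000 -0.412 0.000 0.000 0.000 0  x4 ; -0.774 0.085 -0.412 0.000 0.000 0.000 0  x3
[3] -0.774 0.085 0.000 0.000 0.000 0.000 0  x3 ; -0.774 0.085 0.316 0.000 0.000 0.000 0  x3 ; -0.774 0.085 0.316 0.000 0.000 0.000 0.5  x2 ; -0.774 0.085 -0.020 0.000 0.000 0.000 0.5  x2
[[4.661e-01 6.800e-02 7.300e+01]
 [4.599e-01 1.423e-01 7.400e+01]]
```

Emit:
{"fn": "arm_command", "kwargs": {"steps": "-.742 .081 .035 0 0 -.004 0; -.742 .081 .035 0 0 -.004 0; -.742 .081 .035 0 0 -.004 0; -.742 .081 .035 0 0 -.004 0; -.742 .081 .035 0 0 -.004 0; -.746 .083 .291 0 0 -.004 0; -.746 .083 .291 0 0 -.004 0; -.746 .083 .291 0 0 -.004 0; -.746 .083 .291 0 0 -.004 .45; -.746 .083 .291 0 0 -.004 .45; -.746 .083 -.045 0 0 -.004 .45; -.746 .083 -.045 0 0 -.004 .45"}}

```text
t: 16.7
ee_pos: [0.5803, -0.3404, 0.1354]
eef_rot: [-1.882, -2.501, 0.003]
wrist_force: [0.5, -0.9, 0.7]
grip_width: 0.0394
finger_force: 0.0
```

Emit:
{"fn": "arm_command", "kwargs": {"steps": ".858 -.003 .04 0 0 0 .7; .858 -.003 .04 0 0 0 .7; .858 -.003 .04 0 0 0 .7; .858 -.003 .04 0 0 0 .7; .858 -.003 .04 0 0 0 .7"}}

```text
t: 17.2
ee_pos: [0.5192, -0.1308, 0.1258]
eef_rot: [-1.878, -2.504, -0.0]
wrist_force: [-0.1, -0.7, 0.6]
grip_width: 0.0617
finger_force: 0.0
```

Emit:
{"fn": "arm_command", "kwargs": {"steps": ".852 .017 .04 0 0 0 .7; .852 .017 .04 0 0 0 .7; .852 .017 .04 0 0 0 .7; .852 .017 .04 0 0 0 .7; .852 .017 .04 0 0 0 .7; .852 .017 .04 0 0 0 .7"}}

```text
t: 17.8
ee_pos: [0.4652, 0.0726, 0.1172]
eef_rot: [-1.878, -2.504, 0.001]
wrist_force: [1.1, -1.2, 1.2]
grip_width: 0.0615
finger_force: 0.0
```

```bash
python3 - <<'E'
from plan import *
p,r,o=now();print(p,o["joint_pos"].round(2))
D=down(TY,cur=r);X,Y=tw(.064,.016);Z=(.4657,.0684)
plan([((*Z,.022),D,.7,4),((*Z,.022),D,0,4),((*Z,.125),D,0,4),((X,Y,.125),D,0,9),((X,Y,.046),D,0,3),((X,Y,.046),D,.5,2),((X,Y,.13),D,.5,2)])
from look import *
s=shot("top","scene");print(spacers(s["top"][1]).round(4),spacers(s["scene"][1]).round(4))
cv2.imwrite("pics/t3.png",cv2.resize(np.hstack([s["top"][0][140:250,310:410,::-1],s["scene"][0][180:290,300:390,::-1]]),None,fx=3.5,fy=3.5,interpolation=3))
E
```

```text
[0.46519116 0.07260982 0.11716061] [ 0.08 -0.24  1.77  0.01  1.63 -0.21]
[0] -0.020 0.000 0.380 -0.005 -0.006 0.005 0.7  x4 ; -0.020 0.000 0.380 -0.005 -0.006 0.005 0  x4 ; -0.016 -0.003 -0.031 -0.005 -0.006 0.005 0  x4
[1] -0.774 0.085 0.000 0.000 0.000 0.000 0  x5
[2] -0.774 0.085 0.000 0.000 0.000 0.000 0  x5 ; -0.774 0.085 0.316 0.000 0.000 0.000 0  x3 ; -0.774 0.085 0.316 0.000 0.000 0.000 0.5  x2 ; -0.774 0.085 -0.020 0.000 0.000 0.000 0.5  x2
[[ 0.4591  0.1337 29.    ]] [[ 0.4591  0.1425 52.    ]
 [ 0.4653  0.069  54.    ]]
```

View pics/t3.png

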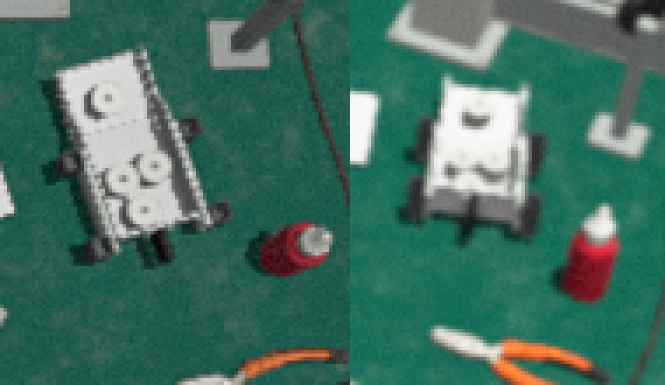

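Emit:
{"fn": "arm_command", "kwargs": {"steps": "-.018 0 .2 0 0 0 .7; -.018 0 .38 0 0 0 .7; -.018 0 .38 0 0 0 .7; -.018 0 .38 0 0 0 .7; -.018 0 .38 0 0 0 0; -.018 0 .38 0 0 0 0; -.018 0 .38 0 0 0 0; -.018 0 .38 0 0 0 0; -.018 0 -.03 0 0 0 0; -.018 0 -.03 0 0 0 0; -.018 0 -.03 0 0 0 0"}}

```text
t: 19.0
ee_pos: [0.4694, 0.0674, 0.1309]
eef_rot: [-1.886, -2.506, -0.009]
wrist_force: [0.8, -0.4, 0.1]
grip_width: 0.0322
finger_force: 20.0
```

```bash
cat >> look.py <<'E'
def intray(p,W,TR,TY,lo=.036,hi=.06):
    # spacer hits in the tray frame: raster the tray-frame heights, match a 32 mm disc
    c,s=np.cos(TY),np.sin(TY);D=W-[TR[0],TR[1],0]
    L=np.stack([c*D[...,0]+s*D[...,1],-s*D[...,0]+c*D[...,1],D[...,2]],-1)
    g=(abs(L[...,1])<.041)&(L[...,0]>-.038)&(L[...,0]<.13)&(L[...,2]>lo+np.maximum(0,L[...,0]-.073)*.176)&(L[...,2]<hi)
    Q=L[g];out=[]
    xs=np.arange(-.03,.12,.001);ys=np.arange(-.03,.031,.001);X,Y=np.meshgrid(xs,ys,indexing="ij")
    w=np.ones(len(Q))
    for _ in range(7):
        d=np.hypot(X[...,None]-Q[:,0],Y[...,None]-Q[:,1]); sc=((d<.0165)*w).sum(-1)
        k=np.unravel_index(sc.argmax(),sc.shape)
        if sc[k]<25:break
        b=np.array([X[k],Y[k]])
        for _ in range(5): m=(np.hypot(*(Q[:,:2]-b).T)<.018)&(w>0); b=Q[m,:2].mean(0)
        out.append([*b,sc[k],np.percentile(Q[m,2],80)]); w[m]=0
    return np.array(out)
E
python3 - <<'E'
from plan import *
from look import *
p,r,o=now();print(p,o["grip_width"])
s=shot("top","scene")
for n in s:print(n,intray(*s[n],TR,TY).round(4).tolist())
for n in s:
    Q=pts([s[n][1]],.5545,-.3255,.13,.012,.1)[0];print(n,fit(tray,Q,[.5545,-.3255,.275,0])[0].round(4))
E
```

```text
[0.46937133 0.06739311 0.13091379] 0.03216424356629262
top [[0.0128, 0.0162, 72.0, 0.0482], [-0.0232, 0.0061, 71.0, 0.0489], [0.0162, -0.0185, 71.0, 0.0482], [0.0947, 0.0048, 69.0, 0.0531]]
scene [[0.0142, -0.0172, 54.0, 0.0485], [0.0949, 0.0062, 53.0, 0.0541], [0.0125, 0.0176, 50.0, 0.0487], [-0.0167, 0.0071, 35.0, 0.0497]]
top [ 0.556  -0.3251  0.2745]
scene [ 0.5555 -0.3255  0.2717]
```

```bash
sed -i 's/^TR=.*/TR=np.array([.556,-.3253]);TY=.273/' plan.py; python3 - <<'E'
from plan import *
p,r,o=now()
D=down(TY,cur=r);X,Y=tw(.002,.002)
plan([((X,Y,.13),D,0,10),((X,Y,.073),D,0,4),((X,Y,.073),D,.45,3),((X,Y,.14),D,.45,3)])
s=(np.array([X,Y,.14]),D)
D2=D*R.from_rotvec([0,0,np.pi/2])
plan([((.4591,.142,.12),D2,.6,16),((.4591,.142,.022),D2,.6,4)],s)
E
```

```text
[0] -0.799 -0.043 -0.017 -0.002 -0.003 0.002 0  x5
[1] -0.800 -0.039 -0.014 -0.002 -0.003 0.002 0  x5 ; -0.801 -0.039 0.214 -0.002 -0.003 0.002 0  x4 ; -0.801 -0.039 0.214 -0.002 -0.003 0.002 0.45  x3
[2] -0.000 0.000 -0.268 0.000 0.000 0.000 0.45  x3
[0] 0.948 0.061 0.040 0.000 0.000 0.500 0.6  x8
[1] 0.714 -0.627 0.040 0.000 0.000 0.500 0.6  x8 ; 0.714 -0.627 0.432 0.000 0.000 0.500 0.6  x4
```

Emit:
{"fn": "arm_command", "kwargs": {"steps": "-.8 -.043 -.017 0 0 0 0; -.8 -.043 -.017 0 0 0 0; -.8 -.043 -.017 0 0 0 0; -.8 -.043 -.017 0 0 0 0; -.8 -.043 -.017 0 0 0 0"}}

```text
t: 19.6
ee_pos: [0.5103, -0.1329, 0.1224]
eef_rot: [-1.887, -2.491, 0.008]
wrist_force: [-0.8, 0.3, -0.7]
grip_width: 0.0319
finger_force: 20.0
```

Emit:
{"fn": "arm_command", "kwargs": {"steps": "-.8 -.04 -.014 0 0 0 0; -.8 -.04 -.014 0 0 0 0; -.8 -.04 -.014 0 0 0 0; -.8 -.04 -.014 0 0 0 0; -.8 -.04 -.014 0 0 0 0; -.8 -.04 -.014 0 0 0 0"}}

```text
t: 20.2
ee_pos: [0.5561, -0.3227, 0.1238]
eef_rot: [-1.879, -2.493, 0.003]
wrist_force: [0.1, 0.4, 0.4]
grip_width: 0.0318
finger_force: 20.0
```

```bash
python3 - <<'E'
from plan import *
p,r,o=now();print(p)
D=down(TY,cur=r);X,Y=tw(.002,.002)
plan([((X,Y,.08),D,0,4),((X,Y,.0725),D,0,2),((X,Y,.0725),D,.45,3),((X,Y,.14),D,.45,3)])
E
```

```text
[ 0.55611102 -0.3226597   0.12382873]
[0] -0.005 0.007 0.175 -0.008 -0.009 0.004 0  x4 ; -0.005 0.007 0.205 -0.008 -0.009 0.004 0  x2 ; -0.005 0.007 0.205 -0.008 -0.009 0.004 0.45  x3 ; -0.001 0.004 -0.065 -0.008 -0.009 0.004 0.45  x3
```

Emit:
{"fn": "arm_command", "kwargs": {"steps": "-.005 .007 .12 0 -.005 .004 0; -.005 .007 .175 0 -.005 .004 0; -.005 .007 .195 0 -.005 .004 0; -.005 .007 .205 0 -.005 .004 0; -.005 .007 .205 0 -.005 .004 0; -.005 .007 .205 0 -.005 .004 .45; -.005 .007 .205 0 -.005 .004 .45; -.005 .007 .205 0 -.005 .004 .45; -.005 .007 -.065 0 -.005 .004 .45; -.005 .007 -.065 0 -.005 .004 .45; -.005 .007 -.065 0 -.005 .004 .45"}}

```text
t: 21.3
ee_pos: [0.5607, -0.3251, 0.1484]
eef_rot: [1.897, 2.504, -0.01]
wrist_force: [0.2, -0.4, 0.4]
grip_width: 0.0395
finger_force: 0.0
```

Emit:
{"fn": "arm_command", "kwargs": {"steps": ".948 .061 .04 0 0 .5 .6; .948 .061 .04 0 0 .5 .6; .948 .061 .04 0 0 .5 .6; .948 .061 .04 0 0 .5 .6; .948 .061 .04 0 0 .5 .6; .948 .061 .04 0 0 .5 .6; .948 .061 .04 0 0 .5 .6; .948 .061 .04 0 0 .5 .6"}}

```text
t: 22.1
ee_pos: [0.5093, -0.0919, 0.1327]
eef_rot: [-2.706, -1.586, 0.016]
wrist_force: [-0.1, 1.3, 1.4]
grip_width: 0.0524
finger_force: 0.0
```

Emit:
{"fn": "arm_command", "kwargs": {"steps": ".714 -.627 .04 0 0 .5 .6; .714 -.627 .04 0 0 .5 .6; .714 -.627 .04 0 0 .5 .6; .714 -.627 .04 0 0 .5 .6; .714 -.627 .04 0 0 .5 .6; .714 -.627 .04 0 0 .5 .6; .714 -.627 .04 0 0 .5 .6; .714 -.627 .04 0 0 .5 .6"}}

```text
t: 22.9
ee_pos: [0.4606, 0.1398, 0.1236]
eef_rot: [-3.111, -0.434, 0.017]
wrist_force: [0.5, 0.1, -0.7]
grip_width: 0.0528
finger_force: 0.0
```

```bash
python3 - <<'E'
from plan import *
from look import *
p,r,o=now();print(p)
s=shot("top","scene")
for n in s:print(n,intray(*s[n],TR,TY,hi=.09).round(4).tolist(),spacers(s[n][1]).round(4))
D=down(TY+np.pi/2,cur=r)
Z=(.4594,.1422);X,Y=tw(.055,0)
plan([((*Z,.09),D,.6,2),((*Z,.022),D,.6,3),((*Z,.022),D,0,4),((*Z,.14),D,0,3),((X,Y,.14),D,0,11),((X,Y,.046),D,0,4),((X,Y,.046),D,.45,3)])
E
```

```text
[0.46056095 0.13980122 0.1236405 ]
top [[-0.0026, 0.0079, 91.0, 0.0756], [0.0932, 0.0054, 73.0, 0.0524], [-0.0272, 0.006, 49.0, 0.0482], [0.0176, -0.0209, 49.0, 0.0501], [0.0166, 0.02, 39.0, 0.0469]] []
scene [[-0.0096, 0.005, 89.0, 0.0748], [0.0916, 0.0062, 53.0, 0.0542], [0.0122, -0.0192, 44.0, 0.0543], [0.0101, 0.0229, 32.0, 0.0712]] [[ 0.4585  0.1417 52.    ]]
[0] -0.000 -0.012 0.135 -0.001 0.007 0.001 0.6  x2 ; 0.002 -0.012 0.407 -0.001 0.007 0.001 0.6  x3 ; 0.002 -0.012 0.407 -0.001 0.007 0.001 0  x4 ; -0.003 -0.013 -0.065 -0.001 0.007 0.001 0  x3
[1] 0.044 0.952 -0.000 -0.000 -0.000 0.000 0  x6
[2] 0.044 0.952 -0.000 -0.000 -0.000 0.000 0  x6 ; 0.044 0.952 0.376 -0.000 -0.000 0.000 0  x4
[3] 0.000 0.000 0.000 0.000 0.000 -0.000 0.45  x3
```

Emit:
{"fn": "arm_command", "kwargs": {"steps": "0 -.012 .2 0 .005 0 .6; .002 -.012 .35 0 .005 0 .6; .002 -.012 .407 0 .005 0 .6; .002 -.012 .407 0 .005 0 .6; .002 -.012 .407 0 .005 0 .6; .002 -.012 .407 0 .005 0 0; .002 -.012 .407 0 .005 0 0; .002 -.012 .407 0 .005 0 0; .002 -.012 .407 0 .005 0 0; 0 -.012 -.065 0 .005 0 0; 0 -.012 -.065 0 .005 0 0; 0 -.012 -.065 0 .005 0 0"}}

```text
t: 24.2
ee_pos: [0.4612, 0.1441, 0.146]
eef_rot: [-3.11, -0.429, -0.008]
wrist_force: [0.2, -0.2, -0.6]
grip_width: 0.0324
finger_force: 20.0
```

Emit:
{"fn": "arm_command", "kwargs": {"steps": ".044 .952 0 0 0 0 0; .044 .952 0 0 0 0 0; .044 .952 0 0 0 0 0; .044 .952 0 0 0 0 0; .044 .952 0 0 0 0 0; .044 .952 0 0 0 0 0"}}

```text
t: 24.8
ee_pos: [0.5349, -0.0867, 0.1389]
eef_rot: [-3.113, -0.421, 0.006]
wrist_force: [-0.3, -0.7, -1.5]
grip_width: 0.0324
finger_force: 20.0
```

Emit:
{"fn": "arm_command", "kwargs": {"steps": ".044 .952 0 0 0 0 0; .044 .952 0 0 0 0 0; .044 .952 0 0 0 0 0; .044 .952 0 0 0 0 0; .044 .952 0 0 0 0 0; .044 .952 0 0 0 0 0"}}

```text
t: 25.4
ee_pos: [0.6093, -0.312, 0.1367]
eef_rot: [-3.11, -0.423, 0.008]
wrist_force: [-0.5, 1.8, -0.9]
grip_width: 0.0327
finger_force: 20.0
```

```bash
python3 - <<'E'
from plan import *
p,r,o=now();print(p,o["grip_width"])
D=down(TY+np.pi/2,cur=r);X,Y=tw(.055,0)
plan([((X,Y,.08),D,0,2),((X,Y,.046),D,0,3),((X,Y,.046),D,.45,3),((X,Y,.18),D,.45,4)])
E
```

```text
[ 0.6093155  -0.31202716  0.13669119] 0.03266547316815838
[0] 0.001 -0.006 0.227 -0.002 0.003 -0.002 0  x2 ; 0.002 -0.005 0.363 -0.002 0.003 -0.002 0  x3 ; 0.002 -0.005 0.363 -0.002 0.003 -0.002 0.45  x3 ; -0.001 -0.007 -0.173 -0.002 0.003 -0.002 0.45  x4
```

Emit:
{"fn": "arm_command", "kwargs": {"steps": ".001 -.006 .227 0 0 0 0; .001 -.006 .227 0 0 0 0; .001 -.006 .363 0 0 0 0; .001 -.006 .363 0 0 0 0; .001 -.006 .363 0 0 0 0; .001 -.006 .363 0 0 0 .45; .001 -.006 .363 0 0 0 .45; .001 -.006 .363 0 0 0 .45; 0 -.006 -.17 0 0 0 .45; 0 -.006 -.17 0 0 0 .45; 0 -.006 -.17 0 0 0 .45; 0 -.006 -.17 0 0 0 .45"}}

```text
t: 26.6
ee_pos: [0.6113, -0.3085, 0.1911]
eef_rot: [3.106, 0.428, 0.013]
wrist_force: [0.5, 0.2, 0.3]
grip_width: 0.0394
finger_force: 0.0
```

```bash
cat >> plan.py <<'E'
def tool(yaw,phi,flip=1):
    """finger line = flip * left axis of heading yaw; fingers lean phi forward of straight down"""
    f=np.array([np.cos(yaw),np.sin(yaw),0]);l=np.array([-np.sin(yaw),np.cos(yaw),0])
    z=f*np.sin(phi)+np.array([0,0,-np.cos(phi)]);y=l*flip
    return R.from_matrix(np.stack([np.cross(y,z),y,z],1))
E
python3 - <<'E'
from plan import *
from look import *
p,r,o=now();print(p,o["joint_pos"].round(2))
s=shot("top","scene")
cv2.imwrite("pics/t4.png",cv2.resize(np.hstack([s["top"][0][140:250,300:410,::-1],s["scene"][0][180:290,290:390,::-1]]),None,fx=3.5,fy=3.5,interpolation=3))
for n in s:
    Q=pts([s[n][1]],.5545,-.3255,.14,.012,.09)[0];c,sn=np.cos(TY),np.sin(TY);D=Q-[*TR,0];L=np.stack([c*D[:,0]+sn*D[:,1],-sn*D[:,0]+c*D[:,1],D[:,2]],1)
    inside=(abs(L[:,1])<.04)&(L[:,0]>-.035)&(L[:,2]>.03)
    print(n,fit(tray,Q[~inside],[*TR,TY,0])[0].round(4))
    h=L[(abs(L[:,1])<.012)&(L[:,0]<-.048)&(L[:,0]>-.085)&(L[:,2]>.05)]; print(" handle",len(h),h.mean(0).round(4),h.min(0).round(4),h.max(0).round(4))
for fl in(1,-1): print(fl,(r.inv()*tool(TY,np.radians(30),fl)).as_rotvec())
E
```

```text
[ 0.61126989 -0.30851925  0.19108842] [-0.52  0.31  1.07  0.    1.75  0.78]
top [ 0.5522 -0.3281  0.2914]<stdin>:10: RuntimeWarning: Mean of empty slice.
  ret = um.true_divide(
Traceback (most recent call last):
ValueError: zero-size array to reduction operation minimum which has no identity
```

View pics/t4.png

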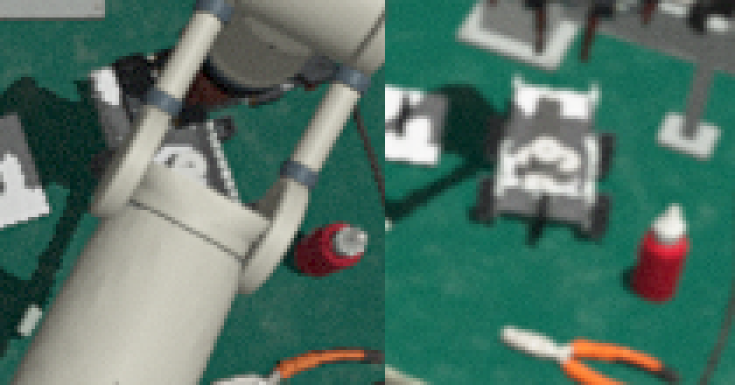

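```bash
python3 - <<'E'
from plan import *
from look import *
p,r,o=now()
s=shot("scene")
print(intray(*s["scene"],TR,TY,hi=.09).round(4).tolist())
Q=pts([s["scene"][1]],.5545,-.3255,.14,.012,.09)[0];c,sn=np.cos(TY),np.sin(TY);D=Q-[*TR,0];L=np.stack([c*D[:,0]+sn*D[:,1],-sn*D[:,0]+c*D[:,1],D[:,2]],1)
inside=(abs(L[:,1])<.04)&(L[:,0]>-.035)&(L[:,2]>.03)
print(fit(tray,Q[~inside],[*TR,TY,0])[0].round(4))
for fl in(1,-1): print(fl,(r.inv()*tool(TY,np.radians(30),fl)).as_rotvec())
G=np.r_[tw(-.061,0),.045];M=min((tool(TY,np.radians(30),f) for f in(1,-1)),key=lambda m:(r.inv()*m).magnitude())
z=M.as_matrix()[:,2];pre=G-z*.09
print(G,pre)
plan([((pre[0]+.02,pre[1],.19),M,.6),(pre,M,.6,4)])
E
```

```text
[[-0.0073, 0.0041, 87.0, 0.0746], [0.0931, 0.0062, 48.0, 0.0532], [0.0589, 0.0062, 44.0, 0.0485], [0.0114, -0.021, 41.0, 0.0501], [0.0104, 0.0243, 29.0, 0.0506]]
[ 0.5549 -0.3239  0.2854]
1 [-8.12591207e-01 -5.30385246e-06 -3.03381628e+00]
-1 [-3.41629955e-06  5.23403506e-01  8.46697031e-04]
[ 0.49725905 -0.34174691  0.045     ] [ 0.45392557 -0.35387988  0.12294229]
[0] -0.571 0.033 -0.033 -0.002 0.335 0.000 0.6  x5 ; -0.647 0.012 0.235 -0.002 0.335 0.000 0.6  x4
```

Emit:
{"fn": "arm_command", "kwargs": {"steps": "-.571 .033 -.033 0 .335 0 .6; -.571 .033 -.033 0 .335 0 .6; -.571 .033 -.033 0 .335 0 .6; -.571 .033 -.033 0 .335 0 .6; -.571 .033 -.033 0 .335 0 .6; -.647 .012 .235 0 .335 0 .6; -.647 .012 .235 0 .335 0 .6; -.647 .012 .235 0 .335 0 .6; -.647 .012 .235 0 .335 0 .6"}}

```text
t: 27.65
ee_pos: [0.4553, -0.3531, 0.1234]
eef_rot: [-2.937, -0.406, -0.786]
wrist_force: [-0.4, -1.2, 1.4]
grip_width: 0.0524
finger_force: 0.0
```

```bash
python3 - <<'E'
from plan import *
from look import *
p,r,o=now();print(p,o["joint_pos"].round(2))
s=shot("top","scene")
for n in s:
    Q=pts([s[n][1]],.5545,-.3255,.14,.012,.09)[0];c,sn=np.cos(TY),np.sin(TY);D=Q-[*TR,0];L=np.stack([c*D[:,0]+sn*D[:,1],-sn*D[:,0]+c*D[:,1],D[:,2]],1)
    ok=(abs(L[:,1])>.04)|(L[:,0]>.115)
    ok&=L[:,0]>(-.06 if n=="scene" else -.02)
    print(n,ok.sum(),fit(tray,Q[ok],[*TR,TY,0])[0].round(4))
    print(intray(*s[n],TR,TY,hi=.09).round(3).tolist())
E
```

```text
[ 0.45534947 -0.35308223  0.12338236] [-1.   -0.16  1.76  0.51  1.4   0.24]
top 634 [ 0.5532 -0.3253  0.2699]
[[-0.002, 0.008, 92.0, 0.076], [0.093, 0.005, 70.0, 0.053], [0.056, 0.005, 67.0, 0.048], [-0.027, 0.006, 52.0, 0.047], [0.018, -0.021, 49.0, 0.051], [0.017, 0.021, 39.0, 0.049]]
scene 109 [ 0.5552 -0.3218  0.2808]
[]
```

```bash
python3 - <<'E'
from plan import *
p,r,o=now()
M=tool(TY,np.radians(30),-1);G=np.array([.4963,-.3415,.045]);z=M.as_matrix()[:,2]
plan([(G,M,.6,4),(G,M,0,4)])
U=G+[0,0,.04]; plan([(U,M,0,4)],(G,M))
E
```

```text
[0] -0.014 -0.004 0.363 -0.001 -0.001 0.002 0.6  x4 ; -0.014 -0.004 0.363 -0.001 -0.001 0.002 0  x4
[0] 0.080 0.000 -0.139 0.000 0.000 0.000 0  x4
```

Emit:
{"fn": "arm_command", "kwargs": {"steps": "-.014 -.004 .15 0 0 .002 .6; -.014 -.004 .28 0 0 .002 .6; -.014 -.004 .363 0 0 .002 .6; -.014 -.004 .363 0 0 .002 .6; -.014 -.004 .363 0 0 .002 .6; -.014 -.004 .363 0 0 .002 0; -.014 -.004 .363 0 0 .002 0; -.014 -.004 .363 0 0 .002 0; -.014 -.004 .363 0 0 .002 0; -.014 -.004 .363 0 0 .002 0", "force": 60}}

```text
t: 28.75
ee_pos: [0.4945, -0.3415, 0.0433]
eef_rot: [-2.939, -0.399, -0.788]
wrist_force: [-1.1, -0.1, -1.0]
grip_width: 0.0159
finger_force: 0.0
```

Emit:
{"fn": "arm_command", "kwargs": {"steps": ".005 0 -.01 0 0 0 0; .01 0 -.02 0 0 0 0; .02 0 -.035 0 0 0 0; .03 0 -.052 0 0 0 0; .04 0 -.07 0 0 0 0; .05 0 -.087 0 0 0 0; .06 0 -.104 0 0 0 0; .07 0 -.121 0 0 0 0; .08 0 -.139 0 0 0 0; .08 0 -.139 0 0 0 0; .08 0 -.139 0 0 0 0"}}

```text
t: 29.85
ee_pos: [0.4946, -0.3415, 0.0832]
eef_rot: [-2.938, -0.4, -0.787]
wrist_force: [-0.1, -0.2, -6.9]
grip_width: 0.0074
finger_force: 60.0
```

```bash
python3 - <<'E'
from plan import *
from look import *
p,r,o=now();print(p,o["grip_width"],o["finger_force"],o["wrist_force"].round(2),o["wrist_torque"].round(2))
s=shot("top","scene")
cv2.imwrite("pics/t5.png",cv2.resize(np.hstack([s["top"][0][140:250,290:410,::-1],s["scene"][0][160:270,270:390,::-1]]),None,fx=3.3,fy=3.3,interpolation=3))
E
```

```text
[ 0.49460051 -0.34148494  0.08321394] 0.007399611258663558 59.99687612056732 [-0.09 -0.19 -6.92] [-0.39  1.4  -0.01]
```

View pics/t5.png

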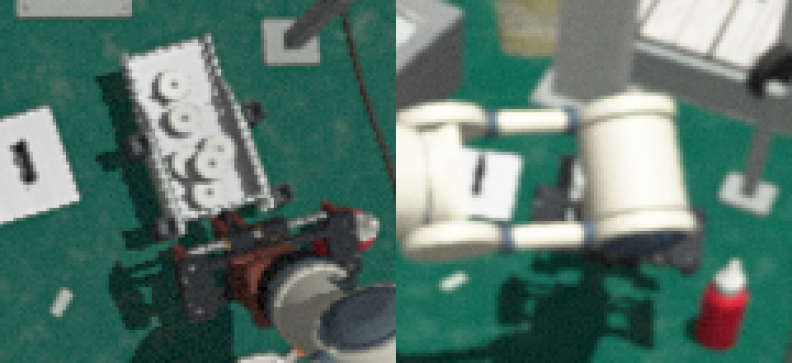

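```bash
cat > hold.py <<'E'
from fit import *
from plan import tool,plan,now
X0R=tool(0,np.radians(30),-1)         # tool axes in the tray frame (nominal)
X0p=np.array([-.061,0,.045])          # TCP in the tray frame
def tray_from_tool(v):
    """v: dx,dz of TCP along the handle (m), pitch error (nose down +), yaw err, roll err"""
    E=R.from_rotvec([v[4],v[2],v[3]])          # tray rotated wrt nominal about tray axes at the grip
    return E
def measure(W,p,r,tipmin=.0,v0=None,b=(0,0,0),names=None,lo=None):
    # nominal tray orientation in world: r = Rt * X0R
    Rt=r*X0R.inv()
    def pose(v):
        Rr=Rt*R.from_rotvec([v[4],v[2],v[3]]); O=p-Rr.apply(X0p+[v[0],v[5],v[1]]); return Rr,O
    Rr,O=pose(np.zeros(6)); Q=[]
    for w,bz in W:
        q=w.reshape(-1,3)-bz; q=q[np.isfinite(q).all(1)]; L=Rr.inv().apply(q-O)
        ok=(L[:,0]>-.02)&(L[:,0]<.16)&(abs(L[:,1])<.085)&(L[:,2]>-.03)&(L[:,2]<.1)&(q[:,2]>.02)
        ok&=~((abs(L[:,1])<.036)&(L[:,0]<.118)&(L[:,2]>.03))
        Q.append(q[ok])
    Q=np.vstack(Q)
    def res(v):
        Rr,O=pose(v); return np.r_[tray(Rr.inv().apply(Q-O)), np.array([v[0],v[1],v[2]*.1,v[3]*.1,v[4]*.1,v[5]])*.3]
    best=None
    for a in(0,.15,-.1):
        s=least_squares(res,[0,0,a,0,0,0],loss="soft_l1",f_scale=.002,x_scale=[.01,.01,.1,.1,.1,.01],diff_step=1e-4)
        if best is None or s.cost<best.cost:best=s
    Rr,O=pose(best.x)
    return best.x,Rr,O,len(Q),np.median(abs(tray(Rr.inv().apply(Q-O))))
def show(m,n=""):
    v,Rr,O,k,e=m; x=Rr.as_matrix()
    print(n,"dx dz(mm)",(v[[0,1,5]]*1e3).round(1),"pitch/yaw/roll err deg",np.degrees(v[2:5]).round(1),"n",k,"res",round(e*1e3,2))
    print("   origin",O.round(4),"nose-down deg",np.degrees(-np.arcsin(x[2,0])).round(1),"heading",np.arctan2(x[1,0],x[0,0]).round(3))
E
python3 - <<'E'
from hold import *
p,r,o=now()
for n in("top","scene"):
    pc,d,c=grab(n); W=cloud(d,c)
    show(measure([(W,np.zeros(3))],p,r),n)
E
```

```text
top dx dz(mm) [-2.4 -0.  -2.1] pitch/yaw/roll err deg [-0.3 -0.4  0.7] n 1078 res 1.2
   origin [ 0.5551 -0.3219  0.0381] nose-down deg -0.3 heading 0.265
scene dx dz(mm) [-2.8 -2.7 -3.9] pitch/yaw/roll err deg [ 1.3 -0.1 -0.7] n 92 res 1.57
   origin [ 0.5541 -0.321   0.0389] nose-down deg 1.3 heading 0.27
```

```bash
cat > tip.py <<'E'
from hold import *
BX=np.array([.6658,.0590,0]);BY=-.187
Zb=R.from_rotvec([0,0,BY]);HG=BX+Zb.apply([-.079,0,.1285])
def tcp(lx,lz,th):
    """pose of the TCP for lip (mm, from the hinge, box x / z) and nose-down tip th (deg)"""
    Rt=Zb*R.from_rotvec([0,np.radians(th),0])
    return HG+Zb.apply([lx*1e-3,0,lz*1e-3])+Rt.apply([-.202,0,.014]),Rt*X0R
def ramp(wps,start=None,step=.03,deg=6):
    p,r=start or now()[:2];q,s=p,r;p0,r0=p,r;rows=[];k=0
    def out():
        nonlocal rows,p0,r0,k
        if rows: print(f"[{k}]","; ".join(rows));k+=1
        rows=[];p0,r0=q,s
    for w in wps:
        P,Q=w[:2];rel=(s.inv()*Q).as_rotvec();a,b=q,s
        n=max(1,int(np.ceil(max(np.linalg.norm(P-q)/step,np.degrees(np.linalg.norm(rel))/deg))))
        for i in range(1,n+1):
            qq,ss=a+(P-a)*i/n,b*R.from_rotvec(rel*i/n)
            f=lambda:np.r_[r0.inv().apply(qq-p0)/.25,(r0.inv()*ss).as_rotvec()/(np.pi/2)]
            v=f()
            if len(rows)==12 or abs(v).max()>1: out();v=f()
            rows.append(" ".join(f"{x:.3f}" for x in v)+f" {w[2] if len(w)>2 else 0}");q,s=qq,ss
    out()
E
python3 - <<'E'
from tip import *
p,r,o=now()
Rt=R.from_rotvec([0,0,.267])*R.from_rotvec([0,np.radians(-6),0])
P,Q=tcp(75,65,-6); print(HG,P)
ramp([(np.array([.49,-.33,.20]),Rt*X0R),(P+[0,0,.03],Q),(P,Q)],step=.04)
E
```

```text
[0.58817726 0.07368705 0.1285    ] [0.46304072 0.09736422 0.18630856]
[0] 0.077 -0.017 -0.136 -0.001 0.022 0.000 0; 0.154 -0.033 -0.273 -0.003 0.044 0.000 0; 0.230 -0.050 -0.409 -0.004 0.067 0.001 0; 0.261 -0.203 -0.397 -0.018 0.067 0.023 0; 0.291 -0.355 -0.386 -0.032 0.067 0.045 0; 0.322 -0.507 -0.374 -0.047 0.067 0.067 0; 0.352 -0.660 -0.363 -0.061 0.067 0.089 0; 0.383 -0.812 -0.351 -0.075 0.067 0.111 0; 0.413 -0.964 -0.340 -0.090 0.067 0.133 0
[1] -0.002 -0.156 -0.009 -0.015 0.000 0.021 0; -0.004 -0.311 -0.018 -0.031 -0.000 0.043 0; -0.006 -0.467 -0.026 -0.046 -0.000 0.064 0; -0.008 -0.622 -0.035 -0.062 0.000 0.085 0; -0.010 -0.778 -0.044 -0.077 0.000 0.106 0; -0.081 -0.778 0.053 -0.077 0.000 0.106 0
```

Emit:
{"fn": "arm_command", "kwargs": {"steps": ".077 -.017 -.136 0 .022 0 0; .154 -.033 -.273 -.003 .044 0 0; .23 -.05 -.409 -.004 .067 0 0; .26 -.2 -.397 -.018 .067 .023 0; .29 -.355 -.386 -.032 .067 .045 0; .322 -.507 -.374 -.047 .067 .067 0; .352 -.66 -.363 -.061 .067 .089 0; .383 -.812 -.351 -.075 .067 .111 0; .413 -.964 -.34 -.09 .067 .133 0"}}

```text
t: 30.95
ee_pos: [0.4743, -0.0955, 0.2085]
eef_rot: [-2.981, -0.025, -0.97]
wrist_force: [1.0, 1.2, -6.4]
grip_width: 0.0077
finger_force: 60.0
```

Emit:
{"fn": "arm_command", "kwargs": {"steps": "0 -.156 -.009 -.015 0 .021 0; -.004 -.311 -.018 -.031 0 .043 0; -.006 -.467 -.026 -.046 0 .064 0; -.008 -.622 -.035 -.062 0 .085 0; -.01 -.72 -.04 -.07 0 .098 0; -.01 -.778 -.044 -.077 0 .106 0; -.01 -.778 -.044 -.077 0 .106 0; -.01 -.778 -.044 -.077 0 .106 0"}}

```text
t: 31.75
ee_pos: [0.4624, 0.0979, 0.2155]
eef_rot: [2.923, -0.271, 0.947]
wrist_force: [0.8, -0.4, -7.4]
grip_width: 0.0069
finger_force: 60.0
```

```bash
python3 - <<'E'
from tip import *
p,r,o=now();print(p,o["joint_pos"].round(2),o["finger_force"],tcp(75,65,-6)[0])
for n in("top","scene"):
    pc,d,c=grab(n); W=cloud(d,c); cv2.imwrite(f"pics/t6{n}.png",cv2.resize(pc[110:260,150:350,::-1],None,fx=3,fy=3,interpolation=3))
    show(measure([(W,np.zeros(3))],p,r),n)
E
```

```text
[0.46241195 0.09792034 0.21545253] [ 0.35 -0.78  2.07 -0.31  1.31  2.1 ] 59.998183250427246 [0.46304072 0.09736422 0.18630856]
top dx dz(mm) [-0.2  0.5  1.7] pitch/yaw/roll err deg [ 2.2 -0.1 -0.2] n 1341 res 1.01
   origin [0.525  0.0842 0.1741] nose-down deg -3.8 heading -0.186
scene dx dz(mm) [-2.  -2.3  1.4] pitch/yaw/roll err deg [ 2.1  0.3 -1.1] n 648 res 1.52
   origin [0.5267 0.0839 0.1771] nose-down deg -3.8 heading -0.181
```

View pics/t6top.png

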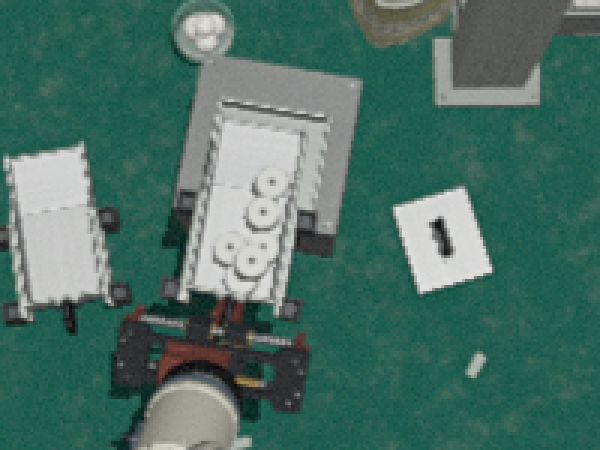

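```bash
cat >> tip.py <<'E'
def tcp2(lx,lz,th,slip=2.2):
    Rt=Zb*R.from_rotvec([0,np.radians(th),0]); 
    return HG+Zb.apply([lx*1e-3,0,lz*1e-3])+Rt.apply([-.201,0,.0145]),Rt*R.from_rotvec([0,-np.radians(slip),0])*X0R
def lip(al,be,d=75):
    a,b=np.radians([al,be]);return d*np.cos(a)+3*np.sin(b),-d*np.sin(a)+3*np.cos(b)
E
python3 - <<'E'
from tip import *
A=tcp2(75,14,5)
ramp([A],step=.02,deg=3)
W=[tcp2(75,6,13)]
for th in(21.5,30,38.5,47,55.5,60): W.append(tcp2(*lip(th-17,th-10),th))
print([ (w[0].round(3)).tolist() for w in W])
ramp(W,start=A,step=.06,deg=8.6)
E
```

```text
[0] -0.029 -0.001 0.047 0.000 -0.033 -0.000 0; -0.058 -0.002 0.095 0.000 -0.065 -0.000 0; -0.086 -0.003 0.142 0.000 -0.098 -0.000 0
[[0.473, 0.096, 0.194], [0.484, 0.093, 0.213], [0.497, 0.091, 0.228], [0.512, 0.088, 0.24], [0.529, 0.085, 0.25], [0.548, 0.081, 0.258], [0.558, 0.079, 0.261]]
[0] 0.058 -0.000 -0.057 0.000 -0.089 0.000 0; 0.133 -0.000 -0.104 0.000 -0.183 0.000 0; 0.208 -0.000 -0.132 -0.000 -0.278 -0.000 0; 0.287 -0.000 -0.148 0.000 -0.372 0.000 0; 0.367 -0.000 -0.152 0.000 -0.467 0.000 0; 0.447 -0.000 -0.145 0.000 -0.561 0.000 0; 0.489 0.000 -0.136 -0.000 -0.611 0.000 0
```

Emit:
{"fn": "arm_command", "kwargs": {"steps": "-.029 0 .047 0 -.033 0 0; -.058 -.002 .095 0 -.065 0 0; -.086 -.003 .142 0 -.098 0 0; -.086 -.003 .142 0 -.098 0 0; -.086 -.003 .142 0 -.098 0 0"}}

```text
t: 32.35
ee_pos: [0.467, 0.096, 0.1752]
eef_rot: [2.996, -0.284, 0.727]
wrist_force: [-0.8, 0.3, -6.3]
grip_width: 0.0076
finger_force: 60.0
```

```bash
python3 - <<'E'
from tip import *
p,r,o=now();print(p,tcp2(75,14,5)[0],o["joint_pos"].round(2),o["wrist_force"].round(1))
pc,d,c=grab("top"); W=cloud(d,c); show(measure([(W,np.zeros(3))],p,r),"top")
m=measure([(W,np.zeros(3))],p,r); print("lip rel hinge",Zb.inv().apply(m[1].apply([.139,0,.031])+m[2]-HG).round(4))
W=[tcp2(75,6,13)]
for th in(21.5,30,38.5,47,55.5,60): W.append(tcp2(*lip(th-17,th-10),th))
ramp(W,step=.06,deg=8.6)
E
```

```text
[0.46695355 0.09602523 0.17521504] [0.46636715 0.09673482 0.17446313] [ 0.28 -0.66  2.02 -0.21  1.35  2.04] [-0.8  0.3 -6.3]
top dx dz(mm) [-40.9  -0.7  -4.1] pitch/yaw/roll err deg [ 2.9 -2.7  0.9] n 1958 res 5.08
   origin [0.5624 0.0778 0.1212] nose-down deg 5.6 heading -0.236
lip rel hinge [ 0.1151 -0.008   0.01  ]
[0] 0.054 -0.001 -0.054 0.000 -0.091 -0.001 0; 0.128 -0.001 -0.100 0.000 -0.185 -0.001 0; 0.204 -0.001 -0.127 0.000 -0.279 -0.001 0; 0.283 -0.001 -0.144 0.000 -0.374 -0.001 0; 0.363 -0.001 -0.148 0.000 -0.468 -0.001 0; 0.443 -0.001 -0.140 0.000 -0.563 -0.001 0; 0.485 -0.001 -0.131 0.000 -0.613 -0.001 0
```

Emit:
{"fn": "arm_command", "kwargs": {"steps": ".054 0 -.054 0 -.091 0 0; .128 0 -.1 0 -.185 0 0; .204 0 -.127 0 -.279 0 0; .283 0 -.144 0 -.374 0 0; .363 0 -.148 0 -.468 0 0; .443 0 -.14 0 -.563 0 0; .485 0 -.131 0 -.613 0 0; .485 0 -.131 0 -.613 0 0; .485 0 -.131 0 -.613 0 0; .485 0 -.131 0 -.613 0 0; .485 0 -.131 0 -.613 0 0; .485 0 -.131 0 -.613 0 0"}}

```text
t: 33.6
ee_pos: [0.5572, 0.0804, 0.2623]
eef_rot: [-2.995, 0.279, 0.736]
wrist_force: [1.5, 0.4, -1.3]
grip_width: 0.0074
finger_force: 60.0
```

```bash
python3 - <<'E'
from tip import *
p,r,o=now();print(p,tcp2(*lip(43,50),60)[0],o["joint_pos"].round(2),o["wrist_force"].round(1),o["wrist_torque"].round(2))
a=[]
for n,sl in(("top",np.s_[100:250,170:330]),("scene",np.s_[100:250,180:340])):
    pc,d,c=grab(n); np.savez(f"{n}7.npz",W=cloud(d,c)); a.append(pc[sl][:,:,::-1])
cv2.imwrite("pics/t7.png",cv2.resize(np.hstack(a),None,fx=2.5,fy=2.5,interpolation=3))
E
```

```text
[0.55720835 0.08043043 0.26231679] [0.55792112 0.07941183 0.26059959] [0.03 0.4  0.9  0.13 2.31 1.85] [ 1.5  0.4 -1.3] [-0.13 -0.64 -0.02]
```

View pics/t7.png

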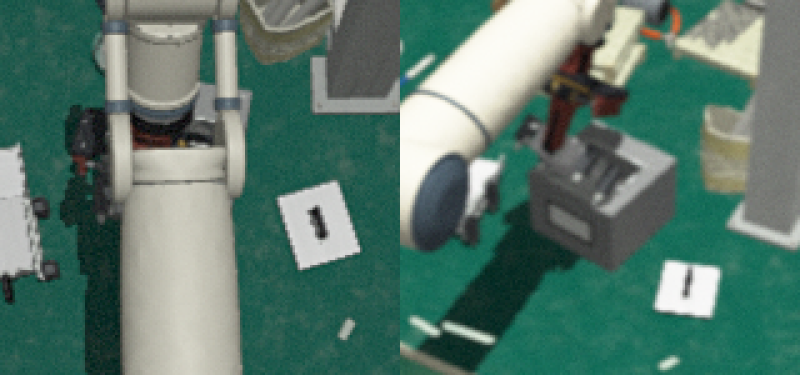

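```bash
python3 - <<'E'
from tip import *
p,r,o=now(); print(o["wrist_force"])
W=np.load("scene7.npz")["W"];pc,d,c=grab("scene"); W2=cloud(d,c)
Rt=r*X0R.inv()*R.from_rotvec([0,np.radians(2.2),0]);O=p-Rt.apply([-.0625,0,.045])
for w in(W,W2):
    L=Rt.inv().apply(np.nan_to_num(w.reshape(-1,3))-O).reshape(w.shape)
    ins=(abs(L[...,1])<.041)&(L[...,0]>-.037)&(L[...,0]<.16)&(L[...,2]>.0)&(L[...,2]<.056)
    fl=19+np.maximum(0,L[...,0]*1e3-73)*.176
    h=L[...,2]*1e3-fl
    for a in range(-37,160,20):
        m=ins&(L[...,0]*1e3>a)&(L[...,0]*1e3<a+20)
        if m.sum()>3: print(a,m.sum(),np.percentile(h[m],[5,25,50,75,95]).round(1))
    print()
# lip height of flap / hinge frame
F=Zb.inv().apply(np.nan_to_num(W2.reshape(-1,3))-HG).reshape(W2.shape)
m=(abs(F[...,1])<.055)&(F[...,0]>.0)&(F[...,0]<.118)&(F[...,2]<-.01)&(F[...,2]>-.13)
for y0 in range(-55,55,11):
    k=m&(F[...,1]*1e3>y0)&(F[...,1]*1e3<y0+11); print(y0,k.sum(),np.c_[F[k][:,0],F[k][:,2]].round(3)[::6].tolist()[:8])
cv2.imwrite("pics/t8.png",cv2.resize(pc[140:215,225:315,::-1],None,fx=7,fy=7,interpolation=3))
E
```

```text
[ 0.35724258 -0.6099406  -1.25933038]
-37 28 [-1.6 -1.1  0.3 10.8 25.6]
-17 10 [-1.1 -0.7 -0.3  0.5  0.9]
3 13 [0.5 1.  1.2 1.6 2.1]
23 9 [ 1.8  2.2  2.5  3.1 19.6]
43 16 [-18.  -15.    3.4   3.7  10.9]
63 43 [-18.2 -15.1 -12.   -9.    4.6]
83 19 [-6.7 -5.3 -4.5 -2.9 -1.2]
103 15 [-1.5 -0.5  1.3  1.7  3.4]
123 6 [3.6 4.2 5.4 5.6 6. ]

-37 31 [-1.8 -1.2  4.2 10.7 21.6]
-17 12 [-0.9 -0.6 -0.4  0.1  0.4]
3 12 [-0.1  0.6  0.9  1.2  1.7]
23 10 [ 1.5  2.   2.4  2.6 14.3]
43 19 [-18.  -16.6 -12.5   3.3   3.9]
63 39 [-18.1 -13.7 -11.1  -7.    5. ]
83 17 [-6.9 -5.9 -4.7 -3.1 -2. ]
103 15 [-2.5 -0.8  0.8  1.4  5.4]
123 5 [2.1 3.3 3.4 3.6 3.7]

-55 1 [[0.053, -0.013]]
-44 7 [[0.067, -0.014], [0.025, -0.017]]
-33 2 [[0.039, -0.027]]
-22 5 [[0.022, -0.015]]
-11 8 [[0.021, -0.014], [0.049, -0.037]]
0 5 [[0.019, -0.011]]
11 4 [[0.022, -0.015]]
22 4 [[0.029, -0.021]]
33 8 [[0.015, -0.01], [0.042, -0.03]]
44 5 [[0.018, -0.011]]
```

View pics/t8.png

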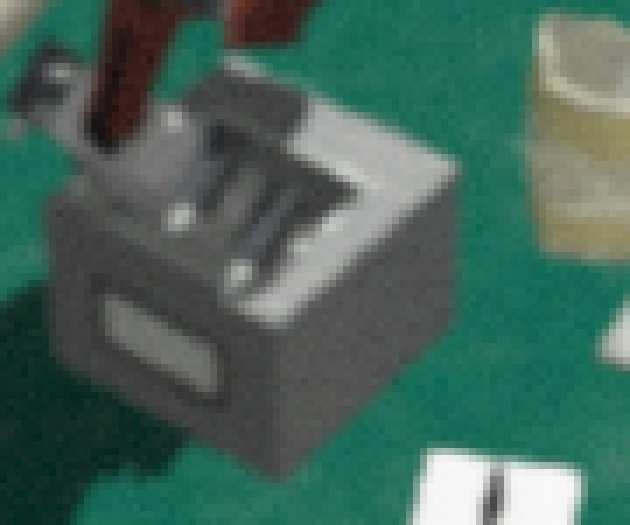

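```bash
python3 - <<'E'
from tip import *
p,r,o=now()
A=tcp2(*lip(47,54),64,slip=-1.5);B=tcp2(*lip(38,50),60,slip=-1.5)
ramp([A,A,A,A,B,B,A,A,A],step=.04,deg=8)
E
```

```text
[0] 0.033 0.003 -0.024 0.000 -0.085 0.000 0; 0.033 0.003 -0.024 0.000 -0.085 0.000 0; 0.033 0.003 -0.024 0.000 -0.085 0.000 0; 0.033 0.003 -0.024 0.000 -0.085 0.000 0; 0.009 0.003 -0.026 0.000 -0.041 0.000 0; 0.009 0.003 -0.026 0.000 -0.041 0.000 0; 0.033 0.003 -0.024 0.000 -0.085 0.000 0; 0.033 0.003 -0.024 0.000 -0.085 0.000 0; 0.033 0.003 -0.024 0.000 -0.085 0.000 0
```

Emit:
{"fn": "arm_command", "kwargs": {"steps": ".033 .003 -.024 0 -.085 0 0; .033 .003 -.024 0 -.085 0 0; .033 .003 -.024 0 -.085 0 0; .033 .003 -.024 0 -.085 0 0; .009 .003 -.026 0 -.041 0 0; .009 .003 -.026 0 -.041 0 0; .033 .003 -.024 0 -.085 0 0; .033 .003 -.024 0 -.085 0 0; .033 .003 -.024 0 -.085 0 0; .033 .003 -.024 0 -.085 0 0"}}

```text
t: 34.75
ee_pos: [0.5677, 0.0775, 0.2622]
eef_rot: [-2.928, 0.274, 0.934]
wrist_force: [2.3, -1.2, -1.3]
grip_width: 0.0076
finger_force: 60.0
```

```bash
cat > chk.py <<'E'
from tip import *
p,r,o=now(); print(p,o["wrist_force"].round(2),o["wrist_torque"].round(2),o["joint_pos"].round(2))
pc,d,c=grab("scene"); W=cloud(d,c)
Rt=r*X0R.inv();O=p-Rt.apply([-.0625,0,.045])
L=Rt.inv().apply(np.nan_to_num(W.reshape(-1,3))-O).reshape(W.shape)
m=(abs(L[...,1])<.036)&(L[...,0]>-.03)&(L[...,0]<.04)&(L[...,2]>.0)&(L[...,2]<.05)
Q=L[m];k=abs(Q[:,2]-.019)<.009;a=np.polyfit(Q[k,0],Q[k,2],1);print("floor pts",k.sum(),"of",m.sum(),"pitch err deg (nose-up +)",np.degrees(np.arctan(a[0])).round(1))
F=Zb.inv().apply(np.nan_to_num(W.reshape(-1,3))-HG).reshape(W.shape)
m=(abs(F[...,1])<.058)&(F[...,0]>.01)&(F[...,0]<.118)&(F[...,2]<-.008)&(F[...,2]>-.13)
q=F[m];print("flap side pts",[(x.round(3).tolist()) for x in q[abs(q[:,1])>.046]])
print("in well",[(x.round(3).tolist()) for x in q[(abs(q[:,1])<.046)&(q[:,0]>.05)]])
E
python3 chk.py
```

```text
[0.56773247 0.07746372 0.26223486] [ 2.26 -1.16 -1.26] [-0.31 -1.27  0.01] [0.01 0.55 0.75 0.18 2.44 1.87]
floor pts 67 of 67 pitch err deg (nose-up +) 2.1
flap side pts []
in well []
```

```bash
python3 - <<'E'
from h import *
a=[]
for n,sl in(("scene",np.s_[135:215,225:315]),("top",np.s_[120:200,195:285])):
    pc,d,c=grab(n); im=pc[sl][:,:,::-1].astype(float); a.append(np.clip(255*(im/255)**.6,0,255).astype(np.uint8))
    if n=="scene":
        W=cloud(d,c); print(W[150:200:4,262:290:4,2].round(3))
cv2.imwrite("pics/t9.png",cv2.resize(np.hstack(a),None,fx=4.4,fy=6,interpolation=3))
E
```

```text
[[ 0.126  0.005  0.006  0.002 -0.003  0.001 -0.   ]
 [ 0.126  0.13   0.126  0.007 -0.003  0.005  0.002]
 [ 0.136  0.124  0.138  0.133  0.131  0.002  0.001]
 [ 0.063  0.078  0.132  0.132  0.131  0.127  0.13 ]
 [ 0.039  0.054  0.06   0.073  0.134  0.13   0.128]
 [ 0.175  0.173  0.032  0.128  0.13   0.129  0.114]
 [ 0.164  0.158  0.123  0.129  0.128  0.103  0.089]
 [ 0.149  0.128  0.13   0.125  0.107  0.084  0.064]
 [ 0.128  0.13   0.12   0.104  0.084  0.067  0.042]
 [ 0.126  0.117  0.103  0.077  0.059  0.031  0.013]
 [ 0.1    0.097  0.078  0.059  0.034  0.016  0.001]
 [ 0.081  0.075  0.056  0.032  0.011 -0.006  0.007]
 [ 0.056  0.054  0.031  0.008  0.002  0.003  0.002]]
```

View pics/t9.png

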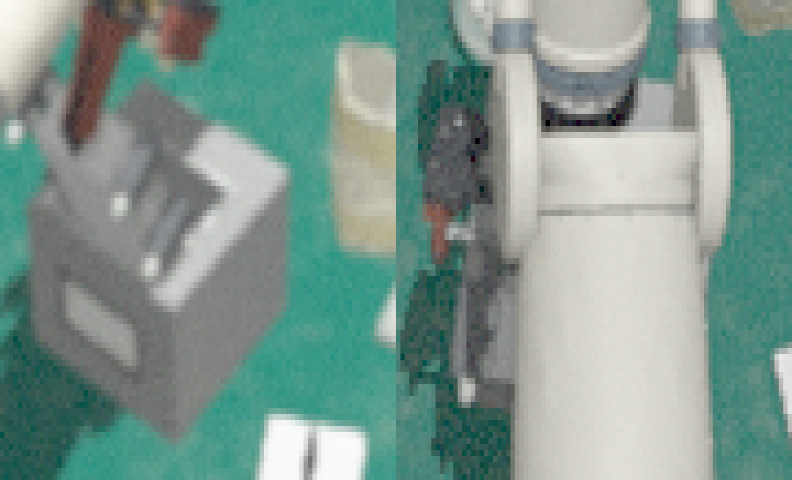

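Emit:
{"fn": "arm_command", "kwargs": {"steps": "-.02 0 0 0 .04 0 0; -.02 0 0 0 .04 0 0; .015 0 .02 0 -.02 0 0; .015 0 .02 0 -.02 0 0; .015 0 .02 0 -.02 0 0; -.02 0 0 0 .04 0 0; -.02 0 0 0 .04 0 0; .015 0 .02 0 -.02 0 0; .015 0 .02 0 -.02 0 0; .015 0 .02 0 -.02 0 0; .015 0 .02 0 -.02 0 0"}}

```text
t: 36.0
ee_pos: [0.5679, 0.0774, 0.256]
eef_rot: [-2.91, 0.273, 0.979]
wrist_force: [3.6, -0.5, -2.1]
grip_width: 0.0081
finger_force: 60.0
```

```bash
python3 chk.py; python3 - <<'E'
from tip import *
# well interior as the scene camera sees it
pc,d,c=grab("scene"); W=cloud(d,c)
F=Zb.inv().apply(np.nan_to_num(W.reshape(-1,3))-HG)
m=(F[:,1]<.085)&(F[:,1]>-.085)&(F[:,0]>-.005)&(F[:,0]<.165)&(F[:,2]<-.012)&(F[:,2]>-.126)
q=F[m]; print(len(q)); print(q[np.argsort(q[:,0])][::3].round(3).tolist())
# retreat: tip back on the same path
W=[tcp2(*lip(th-17,th-10),th,slip=-1.5) for th in(55,47,39,31)]+[tcp2(75,30,20,-1.5),tcp2(70,60,8,-1.5),tcp2(60,90,0,-1.5)]
ramp(W,step=.05,deg=8.6)
E
```

```text
[0.56788422 0.07742491 0.2559885 ] [ 3.62 -0.45 -2.08] [-0.32 -1.31  0.09] [0.01 0.57 0.74 0.19 2.46 1.87]
floor pts 71 of 72 pitch err deg (nose-up +) 2.8
flap side pts []
in well []
59
[[-0.005, -0.014, -0.102], [-0.004, 0.039, -0.04], [-0.004, -0.025, -0.084], [-0.003, -0.003, -0.069], [0.021, -0.085, -0.109], [0.083, -0.085, -0.029], [0.097, -0.085, -0.027], [0.111, -0.085, -0.037], [0.142, -0.084, -0.065], [0.156, -0.084, -0.046], [0.159, 0.056, -0.046], [0.161, 0.064, -0.074], [0.162, 0.031, -0.081], [0.163, -0.003, -0.053], [0.164, 0.02, -0.054], [0.164, 0.015, -0.057], [0.164, 0.026, -0.069], [0.164, 0.015, -0.069], [0.165, 0.055, -0.066], [0.165, 0.038, -0.075]]
[0] -0.035 -0.000 0.024 0.000 0.059 0.000 0; -0.070 -0.000 0.049 0.000 0.118 0.000 0; -0.109 -0.000 0.114 0.000 0.207 0.000 0; -0.138 -0.000 0.184 0.000 0.296 0.000 0; -0.157 -0.000 0.257 0.000 0.385 0.000 0; -0.200 -0.000 0.260 0.000 0.446 0.000 0; -0.243 -0.000 0.263 0.000 0.507 0.000 0; -0.260 -0.000 0.301 0.000 0.574 0.000 0; -0.276 -0.000 0.339 0.000 0.641 0.000 0; -0.326 -0.001 0.366 0.000 0.730 0.000 0
```

Emit:
{"fn": "arm_command", "kwargs": {"steps": "-.035 0 .024 0 .059 0 0; -.07 0 .049 0 .118 0 0; -.109 0 .114 0 .207 0 0; -.138 0 .184 0 .296 0 0; -.157 0 .257 0 .385 0 0; -.2 0 .26 0 .446 0 0; -.243 0 .263 0 .507 0 0; -.26 0 .301 0 .574 0 0; -.276 0 .339 0 .641 0 0; -.326 0 .366 0 .73 0 0; -.326 0 .366 0 .73 0 0; -.326 0 .366 0 .73 0 0"}}

```text
t: 37.3
ee_pos: [0.4477, 0.1002, 0.2319]
eef_rot: [2.991, -0.277, 0.754]
wrist_force: [0.3, -0.7, -3.2]
grip_width: 0.008
finger_force: 60.0
```

```bash
python3 - <<'E'
from tip import *
p,r,o=now();print(p,o["wrist_force"].round(2),o["wrist_torque"].round(2),o["joint_pos"].round(2))
pc,d,c=grab("top"); W=cloud(d,c); show(measure([(W,np.zeros(3))],p,r),"top")
F=Zb.inv().apply(np.nan_to_num(W.reshape(-1,3))-BX).reshape(W.shape)
m=(F[...,0]>-.02)&(F[...,0]<.035)&(abs(F[...,1])<.055); print("flap z",np.percentile(F[m][:,2],[1,50,99]).round(3),m.sum())
cv2.imwrite("pics/t10.png",cv2.resize(pc[100:260,130:350,::-1],None,fx=3,fy=3,interpolation=3))
E
```

```text
[0.44771632 0.10016603 0.23191361] [ 0.27 -0.65 -3.18] [0.12 0.81 0.01] [ 0.31 -0.71  1.96 -0.23  1.45  2.04]
top dx dz(mm) [-1.7 -0.5  1.9] pitch/yaw/roll err deg [-2.8 -0.2 -0.4] n 1716 res 0.99
   origin [0.5097 0.0861 0.1886] nose-down deg -1.1 heading -0.188
flap z [0.123 0.129 0.221] 276
```

View pics/t10.png

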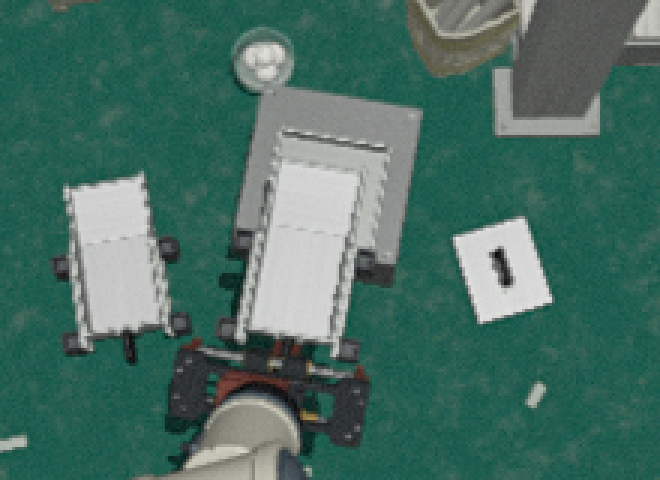

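```bash
cat > stk.py <<'E'
from tip import *
def stackfit(n,k=4):
    out=[]
    for _ in range(k):
        pc,d,c=grab(n);W=cloud(d,c)
        Q=pts([W],.546,.300,.14,.012,.07)[0];out.append(fit(tray,Q,[.546,.300,.168,0])[0])
    return np.array(out)
def hold_pose(O,yaw,v):
    """TCP pose that brings the tray (slip v from measure) level to origin O"""
    Rt=R.from_rotvec([0,0,yaw]);return np.array(O)+Rt.apply(X0p+[v[0],0,v[1]]),Rt*R.from_rotvec([0,-v[2],0])*X0R
E
python3 - <<'E'
from stk import *
for n in("top","scene"):
    a=stackfit(n);print(n,np.median(a,0).round(4),a.std(0).round(5))
v=[-.0017,-.0005,np.radians(-2.8)]
p,r,o=now()
A=hold_pose([.5456,.2995,.19],.168,v);B=hold_pose([.5456,.2995,.112],.168,v);print(A[0],B[0])
ramp([A,B,B,B],step=.045,deg=6)
E
```

```text
top [0.5444 0.2973 0.1641] [2.30e-04 7.00e-05 1.02e-03]
scene [0.547  0.3012 0.161 ] [1.70e-04 5.00e-05 3.36e-03]
[0.48378274 0.28901588 0.2345    ] [0.48378274 0.28901588 0.1565    ]
[0] -0.000 -0.154 -0.003 0.021 -0.002 -0.040 0; -0.001 -0.308 -0.006 0.042 -0.005 -0.080 0; -0.001 -0.462 -0.010 0.064 -0.007 -0.120 0; -0.001 -0.616 -0.013 0.085 -0.009 -0.160 0; -0.001 -0.770 -0.016 0.106 -0.011 -0.200 0; -0.075 -0.770 0.121 0.106 -0.011 -0.200 0; -0.149 -0.770 0.259 0.106 -0.011 -0.200 0; -0.149 -0.770 0.259 0.106 -0.011 -0.200 0; -0.149 -0.770 0.259 0.106 -0.011 -0.200 0
```

Emit:
{"fn": "arm_command", "kwargs": {"steps": "0 -.154 -.003 .021 0 -.04 0; 0 -.308 -.006 .042 -.005 -.08 0; 0 -.462 -.01 .064 -.007 -.12 0; 0 -.616 -.013 .085 -.009 -.16 0; 0 -.77 -.016 .106 -.011 -.2 0; 0 -.77 -.016 .106 -.011 -.2 0; -.075 -.77 .121 .106 -.011 -.2 0; -.149 -.77 .259 .106 -.011 -.2 0; -.149 -.77 .259 .106 -.011 -.2 0; -.149 -.77 .259 .106 -.011 -.2 0"}}

```text
t: 38.75
ee_pos: [0.4834, 0.2887, 0.1567]
eef_rot: [-3.005, -0.254, -0.729]
wrist_force: [0.2, 0.8, -1.3]
grip_width: 0.0081
finger_force: 60.0
```

```bash
cat >> stk.py <<'E'
def look_hold(k=3):
    p,r,o=now();print(p,o["wrist_force"].round(2),o["joint_pos"].round(2));res={}
    for n in("top","scene"):
        M=[]
        for _ in range(k):
            pc,d,c=grab(n);M.append(measure([(cloud(d,c),np.zeros(3))],p,r))
        M.sort(key=lambda m:m[0][2]);m=M[k//2];show(m,n);res[n]=m
    return res
E
python3 - <<'E'
from stk import *
look_hold()
E
```

```text
[0.48337059 0.28868362 0.15672913] [ 0.23  0.78 -1.33] [ 0.59 -0.39  1.88 -0.2   1.22  2.02]
top dx dz(mm) [-2.2 -2.7  2.8] pitch/yaw/roll err deg [-3.2  0.1 -0.3] n 1469 res 1.04
   origin [0.5465 0.2964 0.1149] nose-down deg -0.5 heading 0.169
scene dx dz(mm) [-5.6 -4.3 -0.8] pitch/yaw/roll err deg [-4.1  0.1 -1.1] n 399 res 1.59
   origin [0.5499 0.3001 0.1175] nose-down deg -1.3 heading 0.171
```

```bash
python3 - <<'E'
from stk import *
p,r,o=now()
Rt=R.from_rotvec([0,0,.165]);Q=Rt*R.from_rotvec([0,np.radians(3.4),0])*X0R
P=p+[-.0019,.001,0]
ramp([(P,Q),(P+[0,0,-.043],Q)]+[(P+[0,0,-.043],Q)]*3,step=.015,deg=3)
E
```

```text
[0] -0.006 -0.005 -0.003 -0.002 -0.010 0.002 0; -0.033 -0.005 0.048 -0.002 -0.010 0.002 0; -0.059 -0.005 0.099 -0.002 -0.010 0.002 0; -0.086 -0.005 0.149 -0.002 -0.010 0.002 0; -0.086 -0.005 0.149 -0.002 -0.010 0.002 0; -0.086 -0.005 0.149 -0.002 -0.010 0.002 0; -0.086 -0.005 0.149 -0.002 -0.010 0.002 0
```

Emit:
{"fn": "arm_command", "kwargs": {"steps": "-.006 -.005 -.003 -.002 -.01 .002 0; -.033 -.005 .048 -.002 -.01 .002 0; -.059 -.005 .099 -.002 -.01 .002 0; -.086 -.005 .149 -.002 -.01 .002 0; -.086 -.005 .149 -.002 -.01 .002 0; -.086 -.005 .149 -.002 -.01 .002 0; -.086 -.005 .149 -.002 -.01 .002 0"}}

```text
t: 39.75
ee_pos: [0.4812, 0.2902, 0.1143]
eef_rot: [-3.013, -0.249, -0.708]
wrist_force: [-0.5, 0.3, -2.1]
grip_width: 0.0079
finger_force: 60.0
```

```bash
python3 - <<'E'
from stk import *
look_hold(4)
E
```

```text
[0.48124043 0.29019843 0.11433804] [-0.5   0.29 -2.05] [ 0.59 -0.36  1.93 -0.2   1.16  2.04]
top dx dz(mm) [-1.7 -0.1  3. ] pitch/yaw/roll err deg [-2.9  0.2  1.9] n 1540 res 1.23
   origin [0.5429 0.2991 0.0687] nose-down deg 0.6 heading 0.168
scene dx dz(mm) [-3.8  5.2 -0.2] pitch/yaw/roll err deg [-4.8 -0.2  5.7] n 514 res 2.76
   origin [0.5455 0.3055 0.0658] nose-down deg -1.2 heading 0.157
```

```bash
sed -i 's/(q\[:,2\]>.02)/(q[:,2]>ZMIN)/; s/^X0p=/ZMIN=.02\nX0p=/' hold.py; python3 - <<'E'
import hold; hold.ZMIN=.076
from stk import *
look_hold(4)
E
```

```text
[0.48116783 0.29017282 0.11418273] [-0.2  -0.09 -2.79] [ 0.59 -0.36  1.93 -0.2   1.16  2.04]
top dx dz(mm) [-0.9  0.2  3. ] pitch/yaw/roll err deg [-3.1 -0.1 -0.4] n 1466 res 1.08
   origin [0.5424 0.2968 0.0685] nose-down deg 0.5 heading 0.163
scene dx dz(mm) [-4.1  0.1  0.5] pitch/yaw/roll err deg [-3.6  0.3 -2. ] n 427 res 1.48
   origin [0.5457 0.2992 0.0691] nose-down deg -0.0 heading 0.171
```

```bash
python3 - <<'E'
from stk import *
p,r,o=now()
Rt=R.from_rotvec([0,0,.165]);Q=Rt*R.from_rotvec([0,np.radians(3.3),0])*X0R
P=p+[.001,.0004,0]
ramp([(P+[0,0,-.014],Q)]+[(P+[0,0,-.014],Q)]*3,step=.003,deg=3)
ramp([(P+[0,0,-.023],Q)],start=(P+[0,0,-.014],Q),step=.003)
E
```

```text
[0] -0.004 -0.000 0.010 0.000 0.001 0.000 0; -0.008 -0.000 0.021 0.000 0.001 0.000 0; -0.013 -0.001 0.031 0.001 0.002 0.000 0; -0.017 -0.001 0.042 0.001 0.002 0.000 0; -0.021 -0.001 0.052 0.001 0.003 0.000 0; -0.021 -0.001 0.052 0.001 0.003 0.000 0; -0.021 -0.001 0.052 0.001 0.003 0.000 0; -0.021 -0.001 0.052 0.001 0.003 0.000 0
[0] -0.005 -0.000 0.011 0.000 0.000 0.000 0; -0.011 -0.000 0.021 0.000 0.000 0.000 0; -0.016 -0.000 0.032 0.000 0.000 0.000 0
```

Emit:
{"fn": "arm_command", "kwargs": {"steps": "-.004 0 .01 0 .001 0 0; -.008 0 .021 0 .001 0 0; -.013 0 .031 0 .002 0 0; -.017 0 .042 0 .002 0 0; -.021 0 .052 0 .003 0 0; -.021 0 .052 0 .003 0 0; -.021 0 .052 0 .003 0 0; -.021 0 .052 0 .003 0 0"}}

```text
t: 41.35
ee_pos: [0.4822, 0.2903, 0.0999]
eef_rot: [-3.011, -0.249, -0.715]
wrist_force: [1.7, 0.0, -3.1]
grip_width: 0.0074
finger_force: 60.0
```

```bash
python3 - <<'E'
import hold; hold.ZMIN=.076
from stk import *
look_hold(4); print(now()[2]["wrist_torque"])
E
```

```text
[0.48219369 0.29026218 0.09993979] [ 1.73  0.02 -3.12] [ 0.59 -0.36  1.95 -0.21  1.13  2.05]
top dx dz(mm) [-1.  -9.1  3.7] pitch/yaw/roll err deg [-0.8  0.3 -1.1] n 631 res 1.08
   origin [0.5425 0.2961 0.0614] nose-down deg 2.5 heading 0.17
scene dx dz(mm) [ -3.  -12.5   1.3] pitch/yaw/roll err deg [-0.2  0.7  0.1] n 327 res 1.66
   origin [0.5436 0.2999 0.0641] nose-down deg 3.1 heading 0.176
[-0.13540566  0.68970403  0.09575244]
```

Emit:
{"fn": "arm_command", "kwargs": {"steps": "-.003 0 .011 0 0 0 0; -.008 0 .021 0 0 0 0; -.013 0 .031 0 0 0 0; -.014 0 .033 0 0 0 0; -.014 0 .033 0 0 0 0; -.014 0 .033 0 0 0 0"}}

```text
t: 42.35
ee_pos: [0.4831, 0.2906, 0.0917]
eef_rot: [-3.01, -0.249, -0.717]
wrist_force: [-2.1, 1.0, 1.0]
grip_width: 0.0076
finger_force: 60.0
```

```bash
python3 - <<'E'
from stk import *
p,r,o=now();print(p,o["wrist_force"].round(2),o["wrist_torque"].round(2))
for n in("top","scene"):
    a=[]
    for _ in range(3):
        pc,d,c=grab(n);W=cloud(d,c)
        Q=pts([W],.56,.303,.12,.012,.12)[0]
        c_,s_=np.cos(.165),np.sin(.165);D=Q-[.5445,.299,0];x=c_*D[:,0]+s_*D[:,1]
        Q=Q[(x>-.02)&(Q[:,2]>.066)]
        a.append(fit(tray,Q,[.5445,.299,.165,.046],True)[0])
    print(n,np.median(a,0).round(4))
E
```

```text
[0.48309097 0.29056477 0.09170353] [-2.06  0.96  0.95] [-0.02  0.33 -0.05]
top [0.5453 0.2976 0.1633 0.0493]
scene [0.547  0.3011 0.1747 0.0501]
```

Emit:
{"fn": "arm_command", "kwargs": {"steps": "0 0 .004 0 0 0 0; 0 0 .004 0 0 0 0; 0 0 .004 0 0 0 .35; 0 0 .004 0 0 0 .35; 0 0 .004 0 0 0 .35; 0 0 -.1 0 0 0 .4; 0 0 -.3 0 0 0 .4; 0 0 -.5 0 0 0 .4; 0 0 -.6 0 0 0 .4; 0 0 -.6 0 0 0 .4"}}

```text
t: 43.65
ee_pos: [0.4166, 0.2804, 0.2306]
eef_rot: [-3.004, -0.248, -0.725]
wrist_force: [1.0, 0.1, -0.6]
grip_width: 0.0353
finger_force: 0.0
```

```bash
python3 - <<'E'
from stk import *
p,r,o=now();print(p,o["wrist_force"].round(2),o["joint_pos"].round(2))
for n in("top","scene"):
    a=[]
    for _ in range(3):
        pc,d,c=grab(n);W=cloud(d,c)
        Q=pts([W],.56,.303,.12,.012,.12)[0]
        c_,s_=np.cos(.165),np.sin(.165);D=Q-[.5445,.299,0];x=c_*D[:,0]+s_*D[:,1];y=-s_*D[:,0]+c_*D[:,1]
        F=Q[(x>-.02)&(x<.06)&(abs(y)<.035)]; k=np.polyfit(x[(x>-.02)&(x<.06)&(abs(y)<.035)],F[:,2],1)
        Q=Q[(x>-.03)&(Q[:,2]>.066)]
        a.append(np.r_[fit(tray,Q,[.5445,.299,.165,.046],True)[0],k[0],k[1]+k[0]*.017])
    print(n,np.median(a,0).round(4))
# cover
for n in("top","scene"):
    pc,d,c=grab(n);Q=pts([cloud(d,c)],.578,-.144,.09,.004,.06)[0];print("cover",n,fit(cover,Q,[.578,-.144,.30,0])[0].round(4))
E
```

```text
[0.41656615 0.28041805 0.23058184] [ 0.98  0.11 -0.61] [ 0.67 -0.56  1.86 -0.22  1.42  2.06]
top [5.459e-01 2.977e-01 1.659e-01 4.980e-02 3.000e-04 6.500e-02]
scene [ 0.5477  0.3009  0.1624  0.0506 -0.0045  0.0656]
cover top [ 0.5772 -0.1466  0.2931]
cover scene [ 0.5798 -0.1433  0.2251]
```

```bash
python3 - <<'E'
from stk import *
p,r,o=now()
cy=.285
Q=tool(cy,0,-1);C=np.array([.578,-.1455,0])
ramp([(C+[0,0,.2],Q,.4)],step=.048,deg=8)
E
```

```text
[0] 0.028 0.178 0.025 0.002 -0.029 -0.008 0.4; 0.056 0.356 0.050 0.004 -0.059 -0.015 0.4; 0.084 0.534 0.074 0.006 -0.088 -0.023 0.4; 0.112 0.713 0.099 0.008 -0.118 -0.030 0.4; 0.140 0.891 0.124 0.010 -0.147 -0.038 0.4
[1] 0.022 0.180 0.016 0.002 -0.029 -0.008 0.4; 0.044 0.360 0.032 0.004 -0.059 -0.015 0.4; 0.066 0.540 0.049 0.006 -0.088 -0.023 0.4; 0.088 0.720 0.065 0.008 -0.118 -0.030 0.4; 0.110 0.900 0.081 0.010 -0.147 -0.038 0.4
```

Emit:
{"fn": "arm_command", "kwargs": {"steps": ".028 .178 .025 0 -.029 -.008 .4; .056 .356 .05 .004 -.059 -.015 .4; .084 .534 .074 .006 -.088 -.023 .4; .112 .713 .099 .008 -.118 -.03 .4; .14 .891 .124 .01 -.147 -.038 .4"}}

```text
t: 44.55
ee_pos: [0.4978, 0.0651, 0.2129]
eef_rot: [-3.081, -0.351, -0.362]
wrist_force: [1.3, -0.3, 0.2]
grip_width: 0.0351
finger_force: 0.0
```

Emit:
{"fn": "arm_command", "kwargs": {"steps": ".022 .18 .016 .002 -.029 -.008 .4; .044 .36 .032 .004 -.059 -.015 .4; .066 .54 .049 .006 -.088 -.023 .4; .088 .72 .065 .008 -.118 -.03 .4; .11 .9 .081 .01 -.147 -.038 .4; .11 .9 .081 .01 -.147 -.038 .4; .11 .9 .081 .01 -.147 -.038 .4"}}

```text
t: 45.25
ee_pos: [0.5784, -0.1459, 0.1991]
eef_rot: [-3.106, -0.446, 0.0]
wrist_force: [-0.1, -0.7, 0.5]
grip_width: 0.0347
finger_force: 0.0
```

```bash
python3 - <<'E'
from stk import *
p,r,o=now();print(p,o["joint_pos"].round(2))
Q=tool(.285,0,-1);C=np.array([.578,-.1455,0])
plan([(C+[0,0,.08],Q,.4,4),(C+[0,0,.036],Q,.4,4),(C+[0,0,.036],Q,0,4)])
E
```

```text
[ 0.57840936 -0.1459468   0.19913385] [-0.31  0.08  1.32  0.    1.75  0.98]
[0] -0.001 -0.000 0.477 -0.002 -0.000 -0.000 0.4  x4 ; -0.001 0.000 0.653 -0.002 -0.000 -0.000 0.4  x4 ; -0.001 0.000 0.653 -0.002 -0.000 -0.000 0  x4
```

Emit:
{"fn": "arm_command", "kwargs": {"steps": "0 0 .2 0 0 0 .4; 0 0 .4 0 0 0 .4; 0 0 .55 0 0 0 .4; 0 0 .62 0 0 0 .4; 0 0 .653 0 0 0 .4; 0 0 .653 0 0 0 .4; 0 0 .653 0 0 0 .4; 0 0 .653 0 0 0 0; 0 0 .653 0 0 0 0; 0 0 .653 0 0 0 0; 0 0 .653 0 0 0 0", "force": 25}}

```text
t: 46.35
ee_pos: [0.5793, -0.1449, 0.0391]
eef_rot: [-3.108, -0.449, -0.007]
wrist_force: [-0.7, -0.4, 1.9]
grip_width: 0.0097
finger_force: 25.0
```

```bash
python3 - <<'E'
from stk import *
p,r,o=now();print(p,o["grip_width"],o["finger_force"],o["wrist_force"].round(2))
g=p[2]
U=tool(.285,0,-1);Q=tool(.165,0,-1)
S=np.array([.546,.300])+[.012*np.cos(.165),.012*np.sin(.165)]
A=np.array([.56,-.12,.2]);B=np.r_[S,.097+g+.045]
print(B)
ramp([(A,U),(np.r_[.52,.1,.24],Q),(np.r_[S,.22],Q),(B,Q)],step=.045,deg=8)
E
```

```text
[ 0.57925597 -0.14487878  0.03910192] 0.00974550288207335 24.98724013566971 [-0.73 -0.36  1.92]
[0.55783702 0.30197103 0.18110192]
[0] -0.011 -0.029 -0.161 -0.000 -0.001 0.000 0; -0.021 -0.059 -0.322 -0.000 -0.001 0.001 0; -0.032 -0.088 -0.483 -0.000 -0.002 0.001 0; -0.043 -0.118 -0.644 -0.001 -0.003 0.001 0; -0.027 -0.266 -0.670 -0.001 -0.003 0.014 0; -0.011 -0.414 -0.697 -0.001 -0.003 0.027 0; 0.005 -0.563 -0.723 -0.001 -0.003 0.039 0; 0.021 -0.711 -0.750 -0.001 -0.003 0.052 0; 0.037 -0.859 -0.776 -0.001 -0.003 0.065 0
[1] 0.001 -0.149 -0.027 0.000 0.000 0.013 0; 0.060 -0.302 -0.011 0.000 0.000 0.013 0; 0.120 -0.456 0.005 0.000 0.000 0.013 0; 0.179 -0.609 0.021 0.000 0.000 0.013 0; 0.239 -0.762 0.037 0.000 0.000 0.013 0; 0.298 -0.915 0.053 0.000 0.000 0.013 0; 0.298 -0.915 0.209 0.000 0.000 0.013 0
```

Emit:
{"fn": "arm_command", "kwargs": {"steps": "-.011 -.029 -.161 0 0 0 0; -.021 -.059 -.322 0 0 0 0; -.032 -.088 -.483 0 0 0 0; -.043 -.118 -.644 0 0 0 0; -.027 -.266 -.67 0 0 .014 0; -.011 -.414 -.697 0 0 .027 0; .005 -.563 -.723 0 0 .039 0; .021 -.711 -.75 0 0 .052 0; .037 -.859 -.776 0 0 .065 0"}}

```text
t: 47.25
ee_pos: [0.5259, 0.0646, 0.2328]
eef_rot: [-3.126, -0.288, -0.005]
wrist_force: [0.6, 0.1, -1.2]
grip_width: 0.0099
finger_force: 25.0
```

Emit:
{"fn": "arm_command", "kwargs": {"steps": "0 -.149 -.027 0 0 .013 0; .06 -.302 -.011 0 0 .013 0; .12 -.456 .005 0 0 .013 0; .179 -.609 .021 0 0 .013 0; .239 -.762 .037 0 0 .013 0; .298 -.915 .053 0 0 .013 0; .298 -.915 .13 0 0 .013 0; .298 -.915 .209 0 0 .013 0; .298 -.915 .209 0 0 .013 0; .298 -.915 .209 0 0 .013 0"}}

```text
t: 48.25
ee_pos: [0.5576, 0.3018, 0.1808]
eef_rot: [-3.13, -0.258, -0.003]
wrist_force: [0.7, 0.0, -0.9]
grip_width: 0.0095
finger_force: 25.0
```

```bash
python3 - <<'E'
from stk import *
p,r,o=now();print(p,o["grip_width"],o["wrist_force"].round(2),o["joint_pos"].round(2))
for n in("top","scene"):
    pc,d,c=grab(n);W=cloud(d,c)
    # cover sheet top ~ z .142+.0105
    Q=W[(np.hypot(W[...,0]-p[0],W[...,1]-p[1])<.085)&(W[...,2]>.13)&(W[...,2]<.166)]
    print(n,len(Q),np.percentile(Q[:,2],[10,50,90]).round(4),((Q.min(0)+Q.max(0))/2).round(4))
    rect=cv2.minAreaRect((Q[:,:2]*1000).astype(np.float32));print(rect)
    k=np.linalg.lstsq(np.c_[Q[:,:2]-p[:2],np.ones(len(Q))],Q[:,2],rcond=None)[0];print("tilt",k.round(3))
E
```

```text
[0.55755576 0.30177924 0.18079634] 0.009477996193631507 [ 0.68  0.04 -0.89] [0.44 0.18 1.24 0.   1.72 1.85]
top 304 [0.148  0.1511 0.1547] [0.5531 0.2966 0.154 ]
((551.1155395507812, 302.26141357421875), (101.4403076171875, 91.9485092163086), 16.081253051757812)
tilt [-0.007 -0.014  0.151]
scene 287 [0.15   0.1531 0.1568] [0.5578 0.3034 0.1545]
((558.41162109375, 303.72216796875), (112.71453857421875, 92.80233001708984), 8.806559562683105)
tilt [-0.002 -0.019  0.153]
```

Emit:
{"fn": "arm_command", "kwargs": {"steps": "0 -.003 .05 0 0 0 0; 0 -.003 .09 0 0 0 0; 0 -.003 .12 0 0 0 0; 0 -.003 .14 0 0 0 0; 0 -.003 .155 0 0 0 0; 0 -.003 .165 0 0 0 0; 0 -.003 .172 0 0 0 0; 0 -.003 .178 0 0 0 0; 0 -.003 .18 0 0 0 0; 0 -.003 .18 0 0 0 0"}}

```text
t: 49.35
ee_pos: [0.558, 0.303, 0.1368]
eef_rot: [-3.129, -0.258, -0.007]
wrist_force: [0.3, -0.8, 0.4]
grip_width: 0.0099
finger_force: 25.0
```

```bash
python3 - <<'E'
from stk import *
p,r,o=now();print(p,o["grip_width"],o["wrist_force"].round(2))
for n in("top","scene"):
    pc,d,c=grab(n);W=cloud(d,c)
    Q=W[(np.hypot(W[...,0]-p[0],W[...,1]-p[1])<.06)&(W[...,2]>.09)&(W[...,2]<.125)]
    k=np.linalg.lstsq(np.c_[Q[:,:2]-p[:2],np.ones(len(Q))],Q[:,2],rcond=None)[0];print(n,len(Q),np.median(Q[:,2]).round(4),"tilt",k.round(3))
E
```

```text
[0.55798347 0.30296868 0.13681042] 0.009900971409705493 [ 0.3  -0.79  0.37]
top 311 0.1067 tilt [0.02  0.032 0.107]
scene 342 0.1072 tilt [0.026 0.038 0.107]
```

Emit:
{"fn": "arm_command", "kwargs": {"steps": "0 0 0 0 0 0 .4; 0 0 0 0 0 0 .4; 0 0 0 0 0 0 .4; 0 0 -.2 0 0 0 .4; 0 0 -.4 0 0 0 .4; -.3 .5 -.5 0 0 0 .4; -.6 .95 -.5 0 0 0 .4; -.6 .95 -.5 0 0 0 .4; -.6 .95 -.5 0 0 0 .4; -.6 .95 -.5 0 0 0 .4; -.6 .95 -.5 0 0 0 .4; -.6 .95 -.5 0 0 0 .4"}}

```text
t: 50.65
ee_pos: [0.4474, 0.0409, 0.2615]
eef_rot: [-3.131, -0.251, -0.009]
wrist_force: [0.7, 0.4, 0.7]
grip_width: 0.0353
finger_force: 0.0
```

```bash
python3 - <<'E'
from stk import *
p,r,o=now();print(p)
a=[]
for n,sl in(("top",np.s_[130:230,140:240]),("scene",np.s_[140:220,160:240])):
    pc,d,c=grab(n);W=cloud(d,c);a.append(cv2.resize(pc[sl][:,:,::-1],(390,390),interpolation=3))
    Q=pts([W],.5575,.3025,.1,.012,.16)[0]
    S=Q[(Q[:,2]>.102)&(Q[:,2]<.113)&(np.hypot(*(Q[:,:2]-[.5575,.3025]).T)<.05)]
    k=np.linalg.lstsq(np.c_[S[:,:2]-[.5575,.3025],np.ones(len(S))],S[:,2],rcond=None)[0]
    C=Q[(Q[:,2]>.098)]; print(n,"sheet",len(S),k.round(4),"cover fit",fit(cover,C,[.5575,.3025,.165,.097],True)[0].round(4))
    T=Q[(Q[:,2]>.066)]
    print("  tray+cover",fit(trayc,T,[.5456,.300,.165,.046],True)[0].round(4))
cv2.imwrite("pics/t11.png",np.hstack(a))
E
```

```text
[0.4474495  0.04094159 0.26152975]
top sheet 613 [-0.0148  0.0019  0.1077] cover fit [0.551  0.3005 0.1585 0.0979]
  tray+cover [0.5442 0.2982 0.158  0.0478]
scene sheet 141 [-0.0074  0.0189  0.1083] cover fit [0.5516 0.2722 0.413  0.0974]
  tray+cover [0.5464 0.3012 0.1534 0.0481]
```

View pics/t11.png

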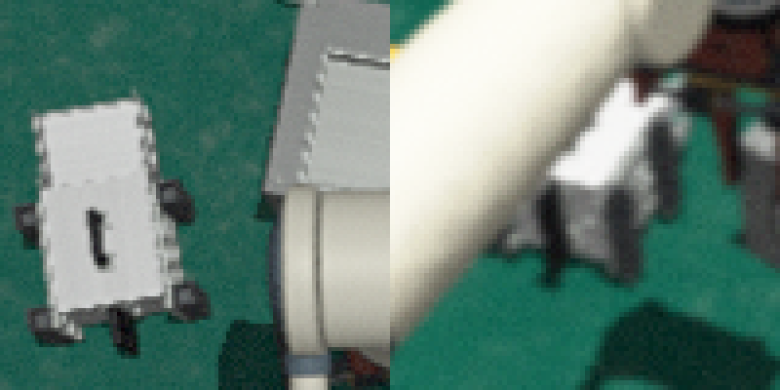

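```bash
python3 - <<'E'
from stk import *
for k in range(2):
    pc,d,c=grab("top");W=cloud(d,c);Q=pts([W],.5575,.3025,.1,.012,.16)[0]
    cs,sn=np.cos(.165),np.sin(.165);D=Q-[.5459,.2977,0];x=cs*D[:,0]+sn*D[:,1];y=-sn*D[:,0]+cs*D[:,1]
    m=(abs(y)<.033)&(Q[:,2]>.102)&(Q[:,2]<.114); print("sheet x",np.percentile(x[m],[0,1,2,98,99,100]).round(4))
    s=(Q[:,2]>.122)&(abs(y)<.02);print("strap",s.sum(),x[s].min().round(4),x[s].max().round(4),x[s].mean().round(4),y[s].mean().round(4))
    b=(abs(x-.012)<.03)&(Q[:,2]>.102)&(Q[:,2]<.114);print("sheet y",np.percentile(y[b],[0,2,98,100]).round(4))
    F=fit(cover,Q[(Q[:,2]>.104)&(abs(y)<.05)],[.5575,.3025,.165,.097],True)[0];print(F.round(4))
T=np.load("top0.npz")["W"];Q=pts([T],.56,-.325,.1,.012,.12)[0]
cs,sn=np.cos(.275),np.sin(.275);D=Q-[.5545,-.3253,0];x=cs*D[:,0]+sn*D[:,1];y=-sn*D[:,0]+cs*D[:,1]
m=(abs(y)<.033)&(Q[:,2]>.056)&(Q[:,2]<.068); print("start sheet x",np.percentile(x[m],[0,1,2,98,99,100]).round(4))
s=(Q[:,2]>.076)&(abs(y)<.02);print("start strap",x[s].mean().round(4),y[s].mean().round(4))
E
```

```text
sheet x [-0.0762 -0.0658 -0.0555  0.062   0.0626  0.0645]
strap 49 -0.0125 0.0337 0.0089 0.0012
sheet y [-0.0686 -0.0485  0.0512  0.0716]
[0.554  0.2999 0.1601 0.0989]
sheet x [-0.0787 -0.0664 -0.0567  0.0624  0.063   0.0638]
strap 49 -0.0125 0.0327 0.009 0.0013
sheet y [-0.0693 -0.049   0.0528  0.0722]
[0.553  0.3005 0.1685 0.0988]
start sheet x [-0.0777 -0.0683 -0.0605  0.0634  0.0642  0.0656]
start strap 0.0108 -0.0024
```

```bash
python3 -c "
from cell import arm; print(arm.finish_job())"
```

```text
the job is handed in; nothing more can be done
None
```

I handed the job in at about 51 s on the robot's clock: the tray was emptied into the reject box, which had shut again. It is stacked on the other tray with the cover back on, about 3 mm off centre, but I couldn't see all six spacers inside the box and the verdict wasn't shown.

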